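Eject the incubated cassettes and load the reader

TASK

The test cassettes in the incubator are ready to be read: push each one out with the spring ejector of its bay and lay it flat, face up, in a nest of the carrier tray. Then turn the tray end for end, so that its narrow end leads, and slide it between the reader's rails until it is fully home with every cassette still in its nest, and only then close the viewing port on top of the reader with its cap. Leave the ejectors sprung back and do not knock over the reagent bottles.

Things in the scene. Friction and masses are not known exactly. Their poses are not given: they have to be found in the camera images.
- cassette_1_center (a point): centre of the test cassette that starts in the incubator's left (+y) bay (None if that bay starts empty): white plastic slab 72 long (its x) x 26 wide (y) x 16 mm thick (z), about 45 g; the face with the reading window is up (+z); both ends are alike. At the start it lies wholly inside its bay, 4 mm behind the mouth, centred on point bay_1 to 2 mm, held by a light side clip
- cassette_2_center (a point): centre of the test cassette that starts in the incubator's middle bay (None if that bay starts empty): white plastic slab 72 long (its x) x 26 wide (y) x 16 mm thick (z), about 45 g; the face with the reading window is up (+z); both ends are alike. At the start it lies wholly inside its bay, 4 mm behind the mouth, centred on point bay_2 to 2 mm, held by a light side clip
- cassette_3_center (a point): centre of the test cassette that starts in the incubator's right (-y) bay (None if that bay starts empty): white plastic slab 72 long (its x) x 26 wide (y) x 16 mm thick (z), about 45 g; the face with the reading window is up (+z); both ends are alike. At the start it lies wholly inside its bay, 4 mm behind the mouth, centred on point bay_3 to 2 mm, held by a light side clip
- bay_1 (a point): fixed point of the incubator at the centre of a cassette fully inside the left (+y) bay, 14 mm above the desk; x axis points into the incubator, away from the mouth; axes as the incubator's
- bay_2 (a point): fixed point of the incubator at the centre of a cassette fully inside the middle bay, 14 mm above the desk; x axis points into the incubator, away from the mouth; axes as the incubator's
- bay_3 (a point): fixed point of the incubator at the centre of a cassette fully inside the right (-y) bay, 14 mm above the desk; x axis points into the incubator, away from the mouth; axes as the incubator's
- tab_1 (a point): centre of the rear (+x) face of the grey ejector tab of bay 1: tab 12 (x) x 26 (y) x 20 mm high (z 34 to 54 mm above the desk), standing on the roof of the bay (roof top 33 mm above the desk, flat for 40 mm behind the tab, then a 58 mm high housing); pushed from behind towards -x (towards the mouth); axes as the incubator's; at rest 48 mm behind bay_1
- ejector_1 (a joint): travel of the ejector slide of bay 1, m: 0 at rest, 0.058 pressed fully; a spring (2.4 N at rest, 9.4 N fully pressed) returns it. It pushes the cassette ahead of it: at full travel the cassette has moved about 57 mm and lies on the apron (6 mm above the desk, reaching 75 mm in front of the mouth) with its last 18 mm still under the roof, and stays there when the slide springs back
- tab_2 (a point): centre of the rear (+x) face of the grey ejector tab of bay 2: tab 12 (x) x 26 (y) x 20 mm high (z 34 to 54 mm above the desk), standing on the roof of the bay (roof top 33 mm above the desk, flat for 40 mm behind the tab, then a 58 mm high housing); pushed from behind towards -x (towards the mouth); axes as the incubator's; at rest 48 mm behind bay_2
- ejector_2 (a joint): travel of the ejector slide of bay 2, m: 0 at rest, 0.058 pressed fully; a spring (2.4 N at rest, 9.4 N fully pressed) returns it. It pushes the cassette ahead of it: at full travel the cassette has moved about 57 mm and lies on the apron (6 mm above the desk, reaching 75 mm in front of the mouth) with its last 18 mm still under the roof, and stays there when the slide springs back
- tab_3 (a point): centre of the rear (+x) face of the grey ejector tab of bay 3: tab 12 (x) x 26 (y) x 20 mm high (z 34 to 54 mm above the desk), standing on the roof of the bay (roof top 33 mm above the desk, flat for 40 mm behind the tab, then a 58 mm high housing); pushed from behind towards -x (towards the mouth); axes as the incubator's; at rest 48 mm behind bay_3
- ejector_3 (a joint): travel of the ejector slide of bay 3, m: 0 at rest, 0.058 pressed fully; a spring (2.4 N at rest, 9.4 N fully pressed) returns it. It pushes the cassette ahead of it: at full travel the cassette has moved about 57 mm and lies on the apron (6 mm above the desk, reaching 75 mm in front of the mouth) with its last 18 mm still under the roof, and stays there when the slide springs back
- tray_grip (a point): centre of the grey pull grip of the aluminium carrier tray: block 24 (x) x 36 (y) x 34 mm high, its top 40 mm above the desk. Tray: loose, 0.25 kg, 217 mm long, plate 90 wide and 6 thick, lying on the desk; tray x axis runs from the grip towards the narrow leading end; the grip centre is 203 mm behind the tip of the narrow end and 14 mm ahead of the plate's rear edge. At the start it lies the wrong way round, narrow end towards the robot
- tray_tip (a point): middle of the front edge of the tray's narrow end (tongue 25 long, 56 mm wide), 3 mm above the desk; axes as the tray's
- nest_1 (a point): centre of a cassette lying in nest 1 of the tray, 14 mm above the desk; nests lie 58, 108 and 158 mm ahead of the grip centre; each is a shallow pocket 32 (tray x) x 78 (tray y) mm, floor 6 mm and rim 10 mm above the desk, so a cassette lies across the tray, long side along tray y, either end first, and stands 12 mm proud of the rim; axes as the tray's
- nest_2 (a point): centre of a cassette lying in nest 2 of the tray, 14 mm above the desk; nests lie 58, 108 and 158 mm ahead of the grip centre; each is a shallow pocket 32 (tray x) x 78 (tray y) mm, floor 6 mm and rim 10 mm above the desk, so a cassette lies across the tray, long side along tray y, either end first, and stands 12 mm proud of the rim; axes as the tray's
- nest_3 (a point): centre of a cassette lying in nest 3 of the tray, 14 mm above the desk; nests lie 58, 108 and 158 mm ahead of the grip centre; each is a shallow pocket 32 (tray x) x 78 (tray y) mm, floor 6 mm and rim 10 mm above the desk, so a cassette lies across the tray, long side along tray y, either end first, and stands 12 mm proud of the rim; axes as the tray's
- reader_mouth (a point): middle of the flared entry (112 mm wide, 20 long) between the reader's guide rails, 3 mm above the desk; x axis points into the reader, which stands on the other side of the tray from the incubator. Rails stand on the desk, 14 high, 94 mm apart; the tray slides on the desk itself. The hood (29 mm clear beneath, 124 wide) begins 20 mm beyond; blocks at the far end let only the narrow end in
- reader_home (a point): where tray_tip comes to rest when the tray is fully home, 175 mm beyond the mouth, 3 mm above the desk; axes as the reader's; the grip then stands outside, in front of the hood
- cap_grip (a point): centre of the grip of the viewing port's loose cap: grip block 20 (x) x 30 (y) x 26 mm high, standing on a flange 104 (x) x 86 (y) x 8 mm, beneath which a step 84 (x) x 66 (y) x 5 mm fits into the port; 39 mm high in all, so that standing on the desk this point is 26 mm up; 0.15 kg; x and y may be turned by half a turn; it starts in front of the incubator
- port (a point): where cap_grip comes to rest when the cap is seated in the viewing port, 71 mm above the desk. The port is a rectangular opening, 90 (reader x) x 72 (y) mm, in the flat top of the reader's hood (top 50 mm above the desk); the cap's step drops into it with 3 mm to spare all round and its flange lies on the hood; axes as the reader's
- reagent_a: upright plastic dropper bottle, diameter 33, 80 mm high, loose, origin under its foot; a bystander behind the work
- reagent_b: upright plastic dropper bottle, diameter 33, 80 mm high, loose, origin under its foot; a bystander behind the work
- incubator: the incubator with its three bays side by side, 50 mm apart: 164 wide (y), from the apron's front edge at x = -115 to its rear at x = +130 mm; fixed; origin on the desk under bay_2; its mouth side (-x) faces the robot; it stands to the left or to the right of the tray

How it is judged:
By the outcome, as a careful person would: the job done as asked, in the order asked, and still so for the second after the job is handed in, with the robot touching nothing.
Of cassette_1, cassette_2, cassette_3 only 2 to 3 are there at a start; the rules pass over those that are not, and their reading is None.
At some moment in a run one of tray, cap may be knocked a few centimetres aside while the robot is not near it.
Once in a run the grip may slacken for a moment while it holds something.
It also fails if it takes over 210 s, if anything falls off the work surface, if the arm or the gripper's body presses on something with over 40 N, if the wrist force passes 120 N, or if a joint passes its speed limit or range.

ROBOT

A 6-joint arm with a two-finger parallel gripper is mounted at the origin on a cart in front of the work surface, level with it; the furniture and walls round the work are solid. World frame = base frame: x ahead of the robot, y to its left, z up, the work surface at z = 0. Lengths are in mm, angles in degrees, forces in N, time in s.
With the tool pointing down it reaches from about 275 to 775 mm from the base axis. Payload 14.6 kg.
Tool frame: the origin (TCP) lies where the fingers leave the gripper's body, on its centre line; the fingertips stand tip_reach ahead of it and the grasp point (between the pads) lies 54 mm ahead of it (tip_reach is the distance from the TCP to the fingertips, in mm); z points along the fingers, y is the line along which they close (so a half turn about z gives the same grasp; the last joint's range is limited). The gripper opens to 85 mm and grips with 20 to 120 N. Pads are 22 mm wide; open, the fingers measure 114 mm over their backs; the gripper's body (76 mm by 85 mm) begins 54 mm behind the grasp point. The pads swing forward as they close: fully open they stand 13 mm farther back than shut.
Start: joints at [57.565, 15.075, -2.767, 72.158, 0, 81.102], TCP at [209.66, 481.322, 303.878] pointing down, gripper open.
Joint ranges: [-151.79, 151.79], [-50.71, 97.33], [-67.44, 78.34], [-121.81, 120.89], [-77.56, 73.72], [-180, 180]. Speed limits (degrees/s): [108.29, 108.29, 147.25, 159.86, 180, 180].

INTERFACE

Orientations are given as a 3x3 rotation matrix whose columns are the frame's x, y, z axes.
In Python, from bench import * gives the robot as it stands. The module is installed in compiled form; this text tells all that it offers.
- The arm moves only by the tool carry_out, never from a script. Its argument "motion" is a list of rows, each a list of 3 entries, a list of its own where there are three numbers: the turn, a rotation vector about the tool's x, y, z each as a share of 30 degrees, from -1 to 1, then the shift along the tool's x, y, z each as a share of 0.15 m, from -1 to 1, then the opening, from 0 (shut) to 1 (fully open). A call has 1 to 5 rows; each row shifts and turns the commanded pose from where the row before left it, along the tool's axes as they then stand; what a row does not reach is not made up. A row lasts 1/10 s, in which the tool goes at most 50 mm and 8.59 degrees, less where a joint would pass 70% of its speed; a pose out of reach is approached as far as the arm can. A call with a number of a shift or a turn outside -1 to 1 is refused whole. A call with a gripper value outside its range is refused whole. The fingers move at their own pace and stop on an object; "newtons" is the grip in N (left out, the last holds). Time passes only in rows, so rows that do not move let the fingers close. It gives the time, the measured TCP pose, the force, the opening and the grip force at its end, in the units of the state.
- observe(): the state, without advancing time (a new reading comes with each control period).
- get_image(name): name is "scene" or "side" or "wrist"; returns (picture, depth): 480x640x3 uint8, red, green, blue; 480x640 float32, mm along the optical axis (not along the pixel's ray), 0 where there is no reading.
- camera_params(name): a dict with "intrinsics" (3x3 intrinsics, pixels), "eye" and "orientation" of the camera in the world; the wrist camera has in their place "T_tool_cam" (4x4, takes a point from camera to tool coordinates, whose origin is the TCP and whose axes are the flange's). Camera axes: x right, y down, z forward; pixel columns grow to the right and rows downward; lengths in mm; the calibration is good to about 2 mm. A picture is of the moment at which its call begins: read the wrist's pose just before it. camera_params takes no time and is no camera call.
- job_done(): hands the job in; it is judged then, once.
The state is a dict: "time": time; "joints": joint angles; "dq": joint speeds; "joint_torque": joint torques, N m; "ee_pos": TCP position; "orientation": TCP orientation; "force": force on the tool from outside, world axes, zero at the start; "wrist_torque": the same for the moment, N m; "grip_width": finger opening in mm; "gripper_force": force on a finger pad.
Only numpy, scipy, OpenCV 4.12 (cv2) and the standard library are available. Lean on these libraries where they do the work, as an engineer would, in place of code of your own. Each camera call takes 0.05 s, during which the arm holds its last target. There are 200 camera calls.

## Working session

There is one attempt and no reset: what is moved stays moved. The work goes in short steps, Python scripts to look and compute and a tool call to move; the robot and the scene stay as the last step left them, time stands still between calls to the robot, and variables do not carry over. Pictures are saved under pics/ and viewed, at most 14 in all, crops included, and the job is handed in when it is done.

Besides the shell and the picture viewer there is one more tool, called as name(argument=value, ...), one argument or row to a line, values as JSON. carry_out: Moves the arm, as the interface text tells. Its arguments: {"type":"object","properties":{"motion":{"type":"array"},"newtons":{"type":"number"}},"required":["motion"]}

```bash
mkdir -p pics
cat > h.py <<'E'
import numpy as np, cv2
from bench import *
def save(n,f):
    o=observe(); p,d=get_image(n); cv2.imwrite('pics/'+f+'.png',p[:,:,::-1]); np.savez('pics/'+f+'.npz',p=p,d=d,pos=o['ee_pos'],R=o['orientation']); return p,d
def cam(n,pos=None,R=None):
    c=camera_params(n); K=np.array(c['intrinsics'])
    if n=='wrist':
        T=np.array(c['T_tool_cam']); R=np.array(R); return K,R@T[:3,3]+np.array(pos),R@T[:3,:3]
    return K,np.array(c['eye']),np.array(c['orientation'])
def ray(n,uv,z,pos=None,R=None):
    K,e,O=cam(n,pos,R); uv=np.atleast_2d(uv).astype(float)
    d=(O@np.linalg.inv(K)@np.c_[uv,np.ones(len(uv))].T).T
    return e+d*((z-e[2])/d[:,2])[:,None]
def cloud(n,d,pos=None,R=None):
    K,e,O=cam(n,pos,R); v,u=np.mgrid[:480,:640]
    c=np.stack([(u-K[0,2])/K[0,0]*d,(v-K[1,2])/K[1,1]*d,d],-1)
    return c@O.T+e
E
python3 - <<'E'
from h import *
o=observe();print(o['time'],o['ee_pos'],np.round(o['orientation'],3),o.get('tip_reach'),o.keys(),o['grip_width'])
for n in('scene','side','wrist'):
    save(n,n+'0');print(camera_params(n))
E
```

```text
0.0 [209.55931455 481.12915437 303.42374269] [[-0.917  0.399 -0.001]
 [ 0.399  0.917 -0.001]
 [ 0.    -0.001 -1.   ]] None dict_keys(['time', 'joints', 'dq', 'joint_torque', 'ee_pos', 'orientation', 'force', 'wrist_torque', 'gripper_force', 'grip_width']) 85.28491798491396
{'intrinsics': array([[495.12510413,   0.        , 318.4519959 ],
       [  0.        , 495.12510413, 231.61450576],
       [  0.        ,   0.        ,   1.        ]]), 'eye': array([ -18.8719054 , -383.10078856,  917.24735825]), 'orientation': array([[ 0.54822083, -0.62784689,  0.55250539],
       [-0.83624323, -0.42122476,  0.35109395],
       [ 0.01229571, -0.65450591, -0.7559569 ]])}
{'intrinsics': array([[576.55407508,   0.        , 326.60390845],
       [  0.        , 576.55407508, 235.89115489],
       [  0.        ,   0.        ,   1.        ]]), 'eye': array([  448.02264013, -1133.17633697,   489.00672758]), 'orientation': array([[ 0.99211912, -0.01694382,  0.12414734],
       [-0.12213327, -0.35206297,  0.92797367],
       [ 0.02798426, -0.93582294, -0.35135781]])}
{'intrinsics': array([[420.54612176,   0.        , 315.39660298],
       [  0.        , 420.54612176, 243.59114804],
       [  0.        ,   0.        ,   1.        ]]), 'T_tool_cam': array([[-1.77856034e-04, -9.64397699e-01, -2.64456132e-01,
         6.63031806e+01],
       [ 9.99999694e-01,  3.00847395e-05, -7.82245553e-04,
         7.93941802e-01],
       [ 7.62351905e-04, -2.64456190e-01,  9.64397399e-01,
        -6.96051561e+01],
       [ 0.00000000e+00,  0.00000000e+00,  0.00000000e+00,
         1.00000000e+00]])}
```

View pics/scene0.png

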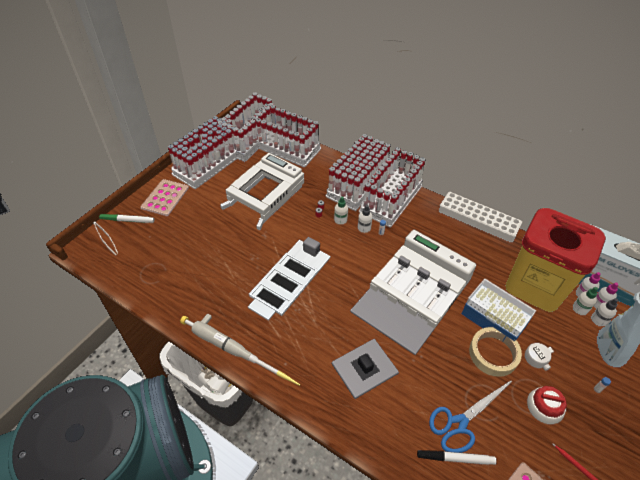

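Run:
```python
# top-down orthographic height map from scene depth, 1.5 mm/px
from h import *
for n in ['scene']:
    f=np.load('pics/scene0.npz'); P=cloud('scene',f['d']).reshape(-1,3); C=f['p'].reshape(-1,3)
    ok=(f['d'].ravel()>0)&(P[:,2]<120)&(P[:,2]>-20)
    P,C=P[ok],C[ok]; i=np.argsort(P[:,2]);P,C=P[i],C[i]
    im=np.zeros((600,800,3),np.uint8)
    r=(600-(P[:,0]-50)/1.4).astype(int); c=(400-P[:,1]/1.4).astype(int)
    k=(r>=0)&(r<600)&(c>=0)&(c<800); im[r[k],c[k]]=C[k][:,::-1]
    im=cv2.medianBlur(cv2.dilate(im,np.ones((2,2))),3)
    for m in range(100,900,100): cv2.putText(im,str(m),(0,int(600-(m-50)/1.4)),0,.4,(0,255,255),1); cv2.line(im,(0,int(600-(m-50)/1.4)),(800,int(600-(m-50)/1.4)),(0,90,90),1)
    for m in range(-500,501,100): cv2.putText(im,str(m),(int(400-m/1.4),598),0,.4,(0,255,255),1); cv2.line(im,(int(400-m/1.4),0),(int(400-m/1.4),600),(0,90,90),1)
    cv2.imwrite('pics/top0.png',im)
```

```text
(no output)
```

View pics/top0.png

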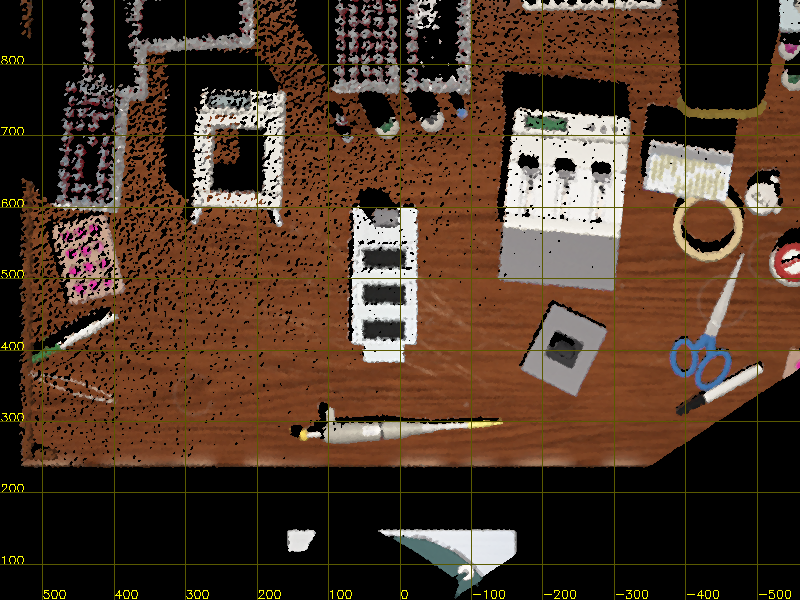

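The scene view and the top-down map agree. The incubator is on the right, with its apron front at about x 487, y −219 and turned about −3.5°. The tray is at y≈20, with its grip at (595,20) and its tip at (388,22). The reader is at y≈230 with its mouth near x 590. The cap is at about (400,−225). The bottles are behind the tray.

I'll square the tool to the world axes and move to look into the bay mouths.

carry_out(
  motion=[
    [[0,0,-0.26],[0,0,0],1],
    [[0,0,-0.26],[0,0,0],1],
    [[0,0,-0.265],[0,0,0],1],
    [[0,0,0],[-0.115,-0.292,0.06],1],
    [[0,0,0],[-0.115,-0.292,0.06],1],
  ],
)

```text
time: 0.65
ee_pos: [244.1, 393.1, 285.2]
orientation: [[-1.0, -0.003, -0.0], [-0.003, 1.0, -0.0], [0.0, -0.0, -1.0]]
force: [1.8, -0.5, -0.1]
grip_width: 85.4
gripper_force: 0.0
```

carry_out(
  motion=[
    [[0,0,0],[-0.115,-0.292,0.06],1],
    [[0,0,0],[-0.115,-0.292,0.06],1],
    [[0,0,0],[-0.115,-0.292,0.06],1],
    [[0,0,0],[-0.115,-0.292,0.06],1],
    [[0,0,0],[-0.115,-0.292,0.06],1],
  ],
)

```text
time: 1.15
ee_pos: [330.6, 173.0, 240.6]
orientation: [[-1.0, -0.001, 0.0], [-0.001, 1.0, 0.0], [-0.0, 0.0, -1.0]]
force: [1.1, 1.3, 0.8]
grip_width: 85.5
gripper_force: 0.0
```

carry_out(
  motion=[
    [[0,0,0],[-0.115,-0.292,0.06],1],
    [[0,0,0],[-0.115,-0.292,0.06],1],
    [[0,0,0],[-0.115,-0.292,0.06],1],
    [[0,0,0],[-0.115,-0.292,0.06],1],
    [[0,0,0],[-0.115,-0.292,0.06],1],
  ],
)

```text
time: 1.65
ee_pos: [417.0, -46.3, 195.6]
orientation: [[-1.0, 0.0, 0.0], [0.0, 1.0, 0.0], [-0.0, 0.0, -1.0]]
force: [1.7, 1.6, 0.1]
grip_width: 85.2
gripper_force: 0.0
```

carry_out(
  motion=[
    [[0,0,0],[-0.115,-0.292,0.06],1],
    [[0,0,0],[-0.115,-0.292,0.06],1],
    [[0,0,0],[-0.115,-0.292,0.06],1],
    [[0,0,0],[-0.115,-0.292,0.06],1],
    [[0,0,0],[0,0,0],0],
  ],
)

```text
time: 2.15
ee_pos: [487.2, -224.0, 158.4]
orientation: [[-1.0, 0.003, 0.0], [0.003, 1.0, -0.001], [-0.0, -0.001, -1.0]]
force: [-0.7, -0.1, 0.1]
grip_width: 73.0
gripper_force: 0.0
```

Run:
```python
from h import *
o=observe();print(o['time'],o['ee_pos'],np.round(o['orientation'],3),o['joints'],o['force'])
save('wrist','w1')
f=np.load('pics/wrist0.npz');K,e,O=cam('wrist',[0,0,0],np.eye(3))
P=cloud('wrist',f['d'],[0,0,0],np.eye(3)); m=(f['d']>0)&(abs(P[...,1])<65)&(abs(P[...,0])<30)&(P[...,2]<150)
for s in(-1,1):
    q=P[m&(P[...,1]*s>0)]
    if len(q):print(s,q.min(0),q.max(0),np.percentile(q[:,2],98))
```

```text
2.15 [ 487.1963965  -223.95481897  158.36313271] [[-1.     0.003  0.   ]
 [ 0.003  1.    -0.001]
 [-0.    -0.001 -1.   ]] [-3.33837908e+01  2.11269901e+01 -1.75491002e+01  5.13007703e+01
 -3.38867014e-02 -3.31907982e+01] [-0.71169976 -0.05661473  0.07382431]
-1 [-13.26792208 -64.99773667 -23.00994294] [ 2.03050004e+01 -5.09345996e-02  6.03897720e+01] 52.069348970439506
1 [-12.89305425   0.02737142 -22.56987814] [20.39457844 64.99511541 61.2649644 ] 52.19350298027366
```

View pics/w1.png

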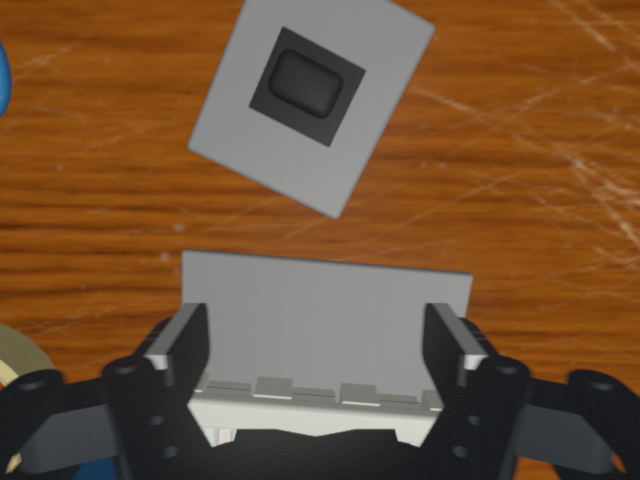

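The view shows the apron at rows 250–390 and the cap at about (305,80). The bay mouths are near row 388, at columns ~227, 313 and 398. I'll enlarge that strip, and fit the apron and the cap from the same picture.

Run:
```python
from h import *
f=np.load('pics/w1.npz');p=f['p'];a=(f['pos'],f['R'])
c=cv2.resize(p[365:435,180:480],None,fx=2.6,fy=2.6,interpolation=cv2.INTER_CUBIC)
c=cv2.convertScaleAbs(c,alpha=1.2); cv2.imwrite('pics/w1c.png',c[:,:,::-1])
hsv=cv2.cvtColor(p,cv2.COLOR_RGB2HSV)
g=((hsv[...,1]<45)&(hsv[...,2]>80)&(hsv[...,2]<190)).astype(np.uint8)
g[300:]=0
n,l,s,ce=cv2.connectedComponentsWithStats(g)
for i in range(1,n):
    if s[i,4]>3000: print(i,s[i],ce[i])
# apron front edge line: first grey pixel per column
cols=np.arange(200,460,4); rows=[200+np.argmax(g[200:300,c]&(l[200:300,c]!=0)*(np.arange(200,300)>225)) for c in cols]
W=ray('wrist',np.c_[cols,rows],6,*a); k=np.polyfit(W[:,1],W[:,0],1); print('front edge x=ky+b',k,np.abs(np.polyval(k,W[:,1])-W[:,0]).max())
print('corners',ray('wrist',[[183,250],[471,274]],6,*a))
```

```text
1 [  188     0   246   219 27178] [309.1728972   95.04823755]
7 [  182   249   291    51 11251] [310.64509821 279.33899209]
front edge x=ky+b [9.24899454e-02 5.12119421e+02] 0.28415809212600607
corners [[ 485.38928202 -296.51293736    6.        ]
 [ 499.82000731 -136.95052066    6.        ]]
```

View pics/w1c.png

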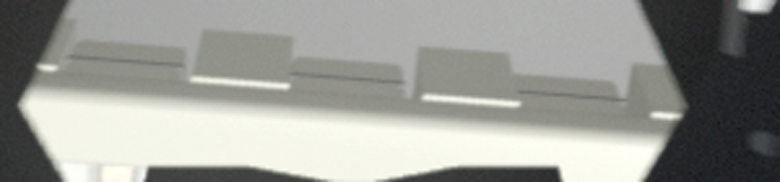

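All three bays look alike, each with a slab at its mouth, so I take it that three cassettes are present. The incubator comes out at about (606.6,−227.3), turned −5.3°. Next I'll align with it, close the fingers and move above the space behind tab 1.

carry_out(
  motion=[
    [[0,0,0.176],[0,0,-0.1],0],
    [[0,0,0],[-0.31,0.096,-0.06],0],
    [[0,0,0],[-0.31,0.096,-0.04],0],
    [[0,0,0],[-0.31,0.096,0],0],
    [[0,0,0],[-0.31,0.096,0],0],
  ],
)

```text
time: 2.7
ee_pos: [677.7, -177.2, 190.5]
orientation: [[-0.996, 0.091, 0.0], [0.091, 0.996, -0.0], [-0.0, -0.0, -1.0]]
force: [0.7, -2.0, -0.3]
grip_width: 0.1
gripper_force: 0.0
```

carry_out(
  motion=[
    [[0,0,0],[0,0,0],0],
    [[0,0,0],[0,0,0],0],
  ],
)

```text
time: 2.9
ee_pos: [676.4, -177.7, 189.2]
orientation: [[-0.996, 0.09, -0.001], [0.09, 0.996, 0.0], [0.001, 0.0, -1.0]]
force: [-0.3, -0.1, -0.6]
grip_width: 0.0
gripper_force: 0.0
```

Run:
```python
from h import *
o=observe();print(o['time'],o['ee_pos'],np.round(o['orientation'],3),o['joints'].round(1),o['grip_width'])
p,d=save('wrist','w2')
P=cloud('wrist',d,[0,0,0],np.eye(3)); m=(d>0)&(abs(P[...,1])<30)&(abs(P[...,0])<30)&(P[...,2]<100)
q=P[m];print(q.min(0),q.max(0)); print(np.histogram(q[:,2],bins=range(-20,101,5))[0])
W=cloud('wrist',d,o['ee_pos'],o['orientation']);
t=np.array([606.6,-227.3,0]);x=np.array([.9958,-.0920,0]);y=np.array([.0920,.9958,0])
ix=(W-t)@x;iy=(W-t)@y
for b in(-50,0,50):
    k=(d>0)&(abs(W[...,2]-54)<5)&(abs(iy-b)<20)&(ix>25)&(ix<60)
    if k.sum()>20: print(b,k.sum(),np.percentile(ix[k],[2,98]),np.percentile(iy[k],[2,98]),np.median(W[...,2][k]))
```

```text
2.9 [ 676.44177365 -177.66421472  189.21618689] [[-0.996  0.09  -0.001]
 [ 0.09   0.996  0.   ]
 [ 0.001  0.    -1.   ]] [-21.4  35.1  12.6  67.7  -0.  -16.2] 0.03606593123442161
[-13.04774851 -29.99974071 -23.10653298] [20.2949976  29.99495374 69.91434719]
[2408 4853 4667 3012 2223 1719 1767 5536 2892 2239  579 1135  473  642
  558  507  447  203    0    0    0    0    0    0]
-50 1293 [36.65520336 48.42076476] [-61.5234503  -37.12298495] 53.32912126052943
0 1250 [36.60441445 48.2042502 ] [-11.63851419  12.59650909] 53.298166848102085
50 1223 [36.62688609 48.0960644 ] [37.98041102 62.10228751] 53.277417357656475
```

View pics/w2.png

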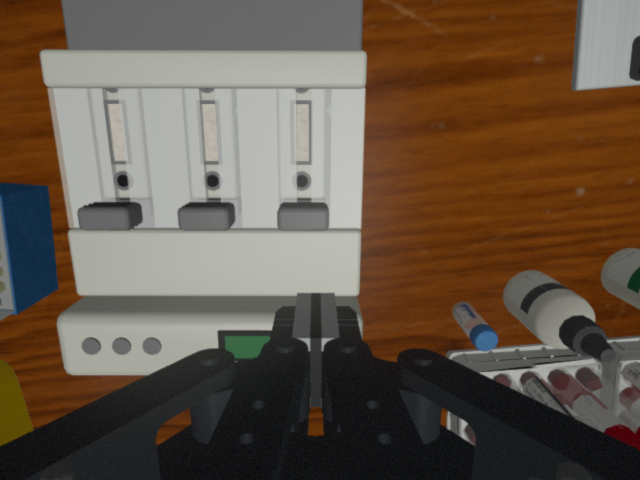

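The tabs match the model to within 0.5 mm, and cassette windows are visible through all three bays at columns ~117, 210 and 303. The closed fingertips reach about 70 mm. I'll press tab 1.

carry_out(
  motion=[
    [[0,0,0],[-0.014,-0.039,0],0],
    [[0,0,0],[0,0,0.18],0],
    [[0,0,0],[0,0,0.18],0],
    [[0,0,0],[0,0,0.18],0],
    [[0,0,0],[0,0,0],0],
  ],
)

```text
time: 3.45
ee_pos: [676.4, -185.8, 107.5]
orientation: [[-0.996, 0.093, -0.002], [0.093, 0.996, 0.0], [0.002, 0.0, -1.0]]
force: [0.5, -0.4, 0.1]
grip_width: 0.2
gripper_force: 0.0
```

carry_out(
  motion=[
    [[0,0,0],[0.043,0,0],0],
    [[0,0,0],[0.043,0,0],0],
    [[0,0,0],[0.043,0,0],0],
    [[0,0,0],[0.043,0,0],0],
    [[0,0,0],[0.043,0,0],0],
  ],
)

```text
time: 3.95
ee_pos: [645.7, -182.7, 109.7]
orientation: [[-0.996, 0.092, 0.002], [0.092, 0.996, -0.001], [-0.002, -0.001, -1.0]]
force: [6.8, -2.2, -5.5]
grip_width: -0.2
gripper_force: 3.7
```

carry_out(
  motion=[
    [[0,0,0],[0.043,0,0],0],
    [[0,0,0],[0.043,0,0],0],
    [[0,0,0],[0.043,0,0],0],
    [[0,0,0],[0.043,0,0],0],
    [[0,0,0],[0.033,0,0],0],
  ],
)

```text
time: 4.45
ee_pos: [615.3, -179.9, 109.7]
orientation: [[-0.996, 0.092, 0.003], [0.092, 0.996, -0.001], [-0.003, -0.001, -1.0]]
force: [9.6, -2.9, -7.1]
grip_width: 0.2
gripper_force: 4.7
```

carry_out(
  motion=[
    [[0,0,0],[0,0,0],0],
    [[0,0,0],[0,0,0],0],
  ],
)

```text
time: 4.65
ee_pos: [615.5, -179.9, 109.8]
orientation: [[-0.996, 0.092, 0.003], [0.092, 0.996, -0.001], [-0.003, -0.001, -1.0]]
force: [8.4, -2.8, -6.0]
grip_width: -0.1
gripper_force: 4.4
```

carry_out(
  motion=[
    [[0,0,0],[0.02,0,0],0],
    [[0,0,0],[0.02,0,0],0],
    [[0,0,0],[0.01,0,0],0],
    [[0,0,0],[0,0,0],0],
  ],
)

```text
time: 5.05
ee_pos: [611.1, -179.5, 110.1]
orientation: [[-0.996, 0.092, 0.01], [0.092, 0.996, -0.001], [-0.01, -0.0, -1.0]]
force: [28.6, -0.8, -18.9]
grip_width: -0.0
gripper_force: 14.4
```

Run:
```python
from h import *
p,d=save('scene','s1')
t=np.array([606.6,-227.3,0]);x=np.array([.9958,-.0920,0]);y=np.array([.0920,.9958,0])
W=cloud('scene',d);ix=(W-t)@x;iy=(W-t)@y
k=(d>0)&(abs(W[...,2]-21)<5)&(ix<-42)&(ix>-115)&(abs(iy)<80)
if k.sum(): print(k.sum(),np.percentile(ix[k],[1,99]),np.percentile(iy[k],[2,98]),np.median(W[...,2][k]))
print(observe()['force'],observe()['ee_pos'])
```

```text
278 [-94.69031904 -42.1797524 ] [32.80650525 59.620451  ] 21.176251586220303
[ 28.72470617  -1.79518065 -19.00542493] [ 611.14026408 -179.56221523  110.09374274]
```

Ejector 1 is fully pressed and the cassette front is at −94, as expected. I'll retreat, hop to tab 2 and press it.

carry_out(
  motion=[
    [[0,0,0],[-0.09,0,0],0],
    [[0,0,0],[-0.1,0,0],0],
    [[0,0,0],[-0.1,0,0],0],
    [[0,0,0],[-0.1,0,0],0],
    [[0,0,0],[-0.073,0,0],0],
  ],
)

```text
time: 5.6
ee_pos: [677.1, -185.4, 109.7]
orientation: [[-0.996, 0.092, 0.001], [0.092, 0.996, -0.0], [-0.001, -0.0, -1.0]]
force: [-0.5, 0.0, -0.2]
grip_width: 0.1
gripper_force: 0.0
```

carry_out(
  motion=[
    [[0,0,0],[0,0,-0.2],0],
    [[0,0,0],[0,-0.167,0],0],
    [[0,0,0],[0,-0.167,0],0],
    [[0,0,0],[0,0,0.2],0],
    [[0,0,0],[0,0,0],0],
  ],
)

```text
time: 6.1
ee_pos: [670.5, -235.3, 106.9]
orientation: [[-0.996, 0.093, -0.003], [0.093, 0.996, 0.001], [0.003, 0.001, -1.0]]
force: [-0.6, 0.7, 0.4]
grip_width: 0.0
gripper_force: 0.0
```

carry_out(
  motion=[
    [[0,0,0],[0.043,0,0],0],
    [[0,0,0],[0.043,0,0],0],
    [[0,0,0],[0.043,0,0],0],
    [[0,0,0],[0.043,0,0],0],
    [[0,0,0],[0.043,0,0],0],
  ],
)

```text
time: 6.6
ee_pos: [640.4, -231.6, 110.1]
orientation: [[-0.996, 0.091, 0.003], [0.091, 0.996, -0.001], [-0.003, -0.0, -1.0]]
force: [7.4, -1.8, -4.2]
grip_width: 0.3
gripper_force: 3.8
```

carry_out(
  motion=[
    [[0,0,0],[0.043,0,0],0],
    [[0,0,0],[0.043,0,0],0],
    [[0,0,0],[0.043,0,0],0],
    [[0,0,0],[0.043,0,0],0],
    [[0,0,0],[0.033,0,0],0],
  ],
)

```text
time: 7.1
ee_pos: [610.0, -228.8, 110.2]
orientation: [[-0.996, 0.091, 0.003], [0.091, 0.996, -0.001], [-0.003, -0.0, -1.0]]
force: [9.5, -0.7, -6.5]
grip_width: 0.5
gripper_force: 4.7
```

carry_out(
  motion=[
    [[0,0,0],[0.02,0,0],0],
    [[0,0,0],[0.02,0,0],0],
    [[0,0,0],[0,0,0],0],
  ],
)

```text
time: 7.4
ee_pos: [606.7, -228.6, 110.5]
orientation: [[-0.996, 0.09, 0.009], [0.09, 0.996, -0.001], [-0.009, 0.0, -1.0]]
force: [25.5, -0.3, -15.0]
grip_width: -0.2
gripper_force: 12.8
```

carry_out(
  motion=[
    [[0,0,0],[-0.09,0,0],0],
    [[0,0,0],[-0.1,0,0],0],
    [[0,0,0],[-0.1,0,0],0],
    [[0,0,0],[-0.1,0,0],0],
    [[0,0,0],[-0.065,0,0],0],
  ],
)

```text
time: 7.9
ee_pos: [672.1, -234.5, 110.2]
orientation: [[-0.996, 0.091, 0.001], [0.091, 0.996, -0.001], [-0.001, -0.0, -1.0]]
force: [0.3, -0.5, 0.8]
grip_width: 0.2
gripper_force: 0.0
```

carry_out(
  motion=[
    [[0,0,0],[0,0,-0.2],0],
    [[0,0,0],[0,-0.167,0],0],
    [[0,0,0],[0,-0.167,0],0],
    [[0,0,0],[0,0,0.2],0],
    [[0,0,0],[0,0,0],0],
  ],
)

```text
time: 8.4
ee_pos: [665.1, -284.2, 106.9]
orientation: [[-0.996, 0.092, -0.004], [0.092, 0.996, 0.002], [0.004, 0.002, -1.0]]
force: [-1.5, 0.5, -0.1]
grip_width: 0.2
gripper_force: 0.0
```

carry_out(
  motion=[
    [[0,0,0],[0.043,0,0],0],
    [[0,0,0],[0.043,0,0],0],
    [[0,0,0],[0.043,0,0],0],
    [[0,0,0],[0.043,0,0],0],
    [[0,0,0],[0.043,0,0],0],
  ],
)

```text
time: 8.9
ee_pos: [635.2, -281.3, 110.5]
orientation: [[-0.996, 0.091, 0.003], [0.091, 0.996, -0.001], [-0.003, -0.0, -1.0]]
force: [7.6, -0.1, -5.5]
grip_width: 0.0
gripper_force: 3.9
```

carry_out(
  motion=[
    [[0,0,0],[0.043,0,0],0],
    [[0,0,0],[0.043,0,0],0],
    [[0,0,0],[0.043,0,0],0],
    [[0,0,0],[0.043,0,0],0],
    [[0,0,0],[0.033,0,0],0],
  ],
)

```text
time: 9.4
ee_pos: [604.8, -278.5, 110.4]
orientation: [[-0.996, 0.091, 0.004], [0.091, 0.996, -0.001], [-0.004, -0.0, -1.0]]
force: [9.4, 0.5, -6.1]
grip_width: -0.1
gripper_force: 4.8
```

carry_out(
  motion=[
    [[0,0,0],[0.02,0,0],0],
    [[0,0,0],[0.02,0,0],0],
    [[0,0,0],[0,0,0],0],
  ],
)

```text
time: 9.7
ee_pos: [602.0, -278.4, 110.9]
orientation: [[-0.996, 0.09, 0.01], [0.09, 0.996, -0.001], [-0.01, -0.0, -1.0]]
force: [30.3, 0.4, -17.2]
grip_width: -0.1
gripper_force: 14.6
```

carry_out(
  motion=[
    [[0,0,0],[-0.09,0,0],0],
    [[0,0,0],[-0.1,0,0],0],
    [[0,0,0],[-0.1,0,0],0],
    [[0,0,0],[-0.1,0,0],0],
    [[0,0,0],[-0.065,0,0],0],
  ],
)

```text
time: 10.2
ee_pos: [667.0, -284.3, 110.6]
orientation: [[-0.996, 0.091, 0.002], [0.091, 0.996, -0.001], [-0.002, -0.001, -1.0]]
force: [-1.3, 0.5, 0.3]
grip_width: -0.1
gripper_force: 0.0
```

carry_out(
  motion=[
    [[0,0,0],[0,0,-0.33],0.6],
    [[0,0,0],[0.25,0.15,-0.15],0.6],
    [[0,0,0],[0.32,0,0],0.6],
    [[0,0,0],[0.32,0,0],0.6],
    [[0,0,0],[0.32,0,0],0.6],
  ],
)

```text
time: 10.7
ee_pos: [485.4, -244.5, 182.2]
orientation: [[-0.996, 0.091, 0.001], [0.091, 0.996, -0.001], [-0.002, -0.001, -1.0]]
force: [-0.1, -1.5, 0.4]
grip_width: 51.6
gripper_force: 0.0
```

Run:
```python
from h import *
o=observe();t=np.array([606.6,-227.3,0]);x=np.array([.9958,-.0920,0]);y=np.array([.0920,.9958,0])
p,d=save('wrist','w3'); print(o['time'],o['ee_pos'],o['orientation'].round(3),o['joints'].round(1))
def rep(n,d,*a):
  W=cloud(n,d,*a);ix=(W-t)@x;iy=(W-t)@y
  for b in(-50,0,50):
    k=(d>0)&(abs(W[...,2]-21)<4)&(ix<-42)&(ix>-115)&(abs(iy-b)<22)
    if k.sum(): print(n,k.sum(),np.percentile(ix[k],[1,99]),np.percentile(iy[k],[2,50,98]),np.median(W[...,2][k]))
rep('wrist',d,o['ee_pos'],o['orientation'])
p,d=save('scene','s2');rep('scene',d)
W=cloud('scene',d);ix=(W-t)@x;iy=(W-t)@y
for b in(-50,0,50):
    k=(d>0)&(abs(W[...,2]-54)<5)&(abs(iy-b)<20)&(ix>-25)&(ix<60)
    if k.sum(): print(b,k.sum(),np.percentile(ix[k],[2,98]))
```

```text
10.7 [ 485.36021599 -244.47503209  182.20073522] [[-0.996  0.091  0.001]
 [ 0.091  0.996 -0.001]
 [-0.002 -0.001 -1.   ]] [-35.3  20.6 -14.3  55.   -0.  -30.1]
wrist 3379 [-92.39810471 -42.59767775] [-63.73175632 -51.25556861 -38.96990498] 21.70341912035957
wrist 3380 [-92.36195689 -42.62831257] [-14.25684364  -1.95505637  10.57110309] 21.675669026897253
wrist 1656 [-92.35827516 -59.23035463] [35.71209559 51.10132812 60.47803411] 21.49388933186725
scene 201 [-95.19106956 -44.18549129] [-65.83089618 -56.50945581 -42.19921242] 21.234400853156217
scene 264 [-94.55218245 -43.96565265] [-16.07452359  -3.24102933   9.51160068] 21.428692673379544
scene 149 [-94.47830813 -54.38041083] [34.27708896 48.79677469 59.53368495] 21.173753166610254
-50 62 [34.15966925 45.90690407]
```

View pics/w3.png

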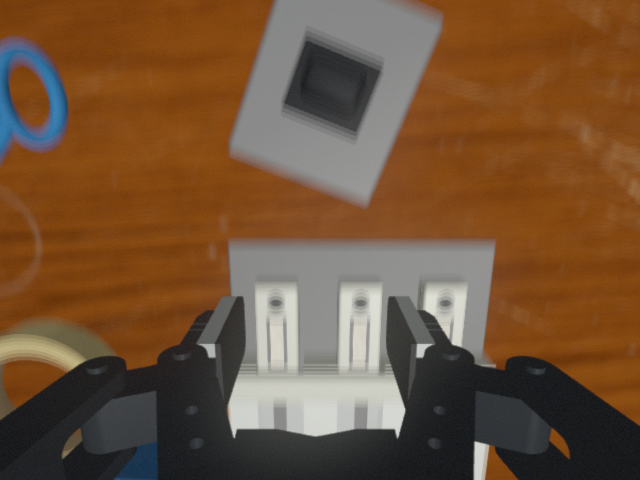

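All three cassettes are out on the apron, at columns ~277, 360 and 445, and lie straight. I'll go above cassette 1 and check the fingertip reach.

carry_out(
  motion=[
    [[0,0,0],[-0.184,0.256,0.1],0.45],
    [[0,0,0],[-0.184,0.256,0.1],0.45],
    [[0,0,0],[0,0,0.1],0.45],
    [[0,0,0],[0,0,0],0.45],
    [[0,0,0],[0,0,0],0.45],
  ],
)

```text
time: 11.3
ee_pos: [549.2, -174.2, 136.9]
orientation: [[-0.996, 0.092, 0.0], [0.092, 0.996, -0.0], [-0.0, -0.0, -1.0]]
force: [-0.1, -0.8, -0.2]
grip_width: 38.3
gripper_force: 0.0
```

```bash
cat >> h.py <<'E'
t=np.array([606.6,-227.3,0]);x=np.array([.9958,-.0920,0]);y=np.array([.0920,.9958,0])
def inc(p): p=np.array(p)-t; return p@x,p@y,p[2]
E
python3 - <<'E'
from h import *
o=observe();print(inc(o['ee_pos']),o['grip_width'])
p,d=save('wrist','w4')
P=cloud('wrist',d,[0,0,0],np.eye(3))
for s in(-1,1):
    m=(d>0)&(P[...,1]*s>18)&(P[...,1]*s<38)&(abs(P[...,0])<12)&(P[...,2]<85)
    q=P[m]; print(q[:,2].max(),q[q[:,2]>60].min(0),q[q[:,2]>60].max(0))
W=cloud('wrist',d,o['ee_pos'],o['orientation']);ix=(W-t)@x;iy=(W-t)@y
for b in(-50,0,50):
    k=(d>0)&(abs(W[...,2]-21)<4)&(ix<-42)&(ix>-115)&(abs(iy-b)<22)
    if k.sum(): print(b,k.sum(),np.percentile(ix[k],[1,99]),np.percentile(iy[k],[2,50,98]))
# tray in image?
f=np.load('pics/s2.npz');W=cloud('scene',f['d']);hsv=cv2.cvtColor(f['p'],cv2.COLOR_RGB2HSV)
k=(f['d']>0)&(W[...,0]>360)&(W[...,0]<640)&(abs(W[...,1]-20)<80)&(W[...,2]>4)&(W[...,2]<14)&(hsv[...,1]<60)
r=cv2.minAreaRect(W[k][:,:2].astype(np.float32));print('tray',r)
k=(f['d']>0)&(abs(W[...,1]-20)<60)&(W[...,0]>540)&(W[...,0]<640)&(W[...,2]>35)&(W[...,2]<45)
print('grip',k.sum(),np.percentile(W[k],[3,50,97],axis=0))
E
```

```text
(np.float64(-62.00783921064429), np.float64(47.55417258337232), np.float64(136.92089316999727)) 38.25366165733834
71.65805373832234 [-11.62854539 -32.0078486   60.01029023] [ 11.15425561 -18.46031883  71.65805374]
73.03680263287762 [-11.86165291  19.49171892  60.00672621] [11.03135221 33.24400262 73.03680263]
-50 6169 [-92.2014105  -42.59075331] [-63.17821572 -49.80491041 -38.40901144]
0 5785 [-92.20890918 -42.94908632] [-13.47832882  -1.08909072  11.34750523]
50 5846 [-92.17762229 -42.51833785] [36.08492984 48.66121913 60.82968376]
tray ((492.09246826171875, 22.478944778442383), (218.23306274414062, 92.21199035644531), 0.021877681836485863)
grip 127 [[575.15145563   3.91443969  35.81627871]
 [585.25340826  20.30768837  38.76057474]
 [597.12312077  36.65635638  41.43763261]]
```

The grasp pose is confirmed, with the tray at about (493,22) and square to the world. I'll take cassette 1.

carry_out(
  motion=[
    [[0,0,0],[0,0.006,0.12],0.45],
    [[0,0,0],[0,0,0.12],0.45],
    [[0,0,0],[0,0,0.12],0.45],
    [[0,0,0],[0,0,0],0.45],
    [[0,0,0],[0,0,0],0.2],
  ],
  newtons=35,
)

```text
time: 11.85
ee_pos: [549.5, -174.0, 83.0]
orientation: [[-0.996, 0.093, 0.001], [0.093, 0.996, -0.0], [-0.001, -0.0, -1.0]]
force: [-4.7, 6.8, 19.0]
grip_width: 24.9
gripper_force: 21.9
```

carry_out(
  motion=[
    [[0,0,0],[0,0,0],0],
    [[0,0,0],[0,0,0],0],
    [[0,0,0],[0.05,0,0],0],
    [[0,0,0],[0.05,0,0],0],
    [[0,0,0],[0.05,0,0],0],
  ],
)

```text
time: 12.35
ee_pos: [528.0, -171.7, 83.1]
orientation: [[-0.996, 0.092, 0.003], [0.092, 0.996, -0.001], [-0.003, -0.001, -1.0]]
force: [3.1, -0.6, 5.7]
grip_width: 25.1
gripper_force: 35.3
```

carry_out(
  motion=[
    [[0,0,0],[0.05,0,0],0],
    [[0,0,0],[0,0,-0.15],0],
    [[0,0,0],[0,0,-0.3],0],
    [[0,0,0],[0,0,-0.3],0],
    [[0,0,0],[0,0,0],0],
  ],
)

```text
time: 12.85
ee_pos: [521.3, -171.4, 200.1]
orientation: [[-0.996, 0.092, 0.008], [0.092, 0.996, -0.004], [-0.008, -0.003, -1.0]]
force: [1.6, 0.1, -1.5]
grip_width: 24.8
gripper_force: 34.6
```

carry_out(
  motion=[
    [[0,0,0],[0.082,0.261,0],0],
    [[0,0,0],[0.082,0.261,0],0],
    [[0,0,0],[0.082,0.261,0],0],
    [[0,0,0],[0.082,0.261,0],0],
    [[0,0,0],[0.082,0.261,0],0],
  ],
)

```text
time: 13.35
ee_pos: [475.5, 31.4, 194.4]
orientation: [[-0.996, 0.092, 0.0], [0.092, 0.996, -0.0], [-0.0, 0.0, -1.0]]
force: [1.2, -0.2, -0.3]
grip_width: 25.1
gripper_force: 34.6
```

carry_out(
  motion=[
    [[0,0,0.282],[0,0,0],0],
    [[0,0,0.282],[0,0,0],0],
    [[0,0,0.282],[0,0,0],0],
    [[0,0,0.282],[0,0,0],0],
    [[0,0,0.282],[0,0,0],0],
  ],
)

```text
time: 13.85
ee_pos: [476.1, 30.0, 194.3]
orientation: [[-0.67, 0.742, -0.0], [0.742, 0.67, -0.0], [0.0, -0.0, -1.0]]
force: [0.2, -0.2, 0.0]
grip_width: 24.9
gripper_force: 34.7
```

carry_out(
  motion=[
    [[0,0,0.282],[0,0,0],0],
    [[0,0,0.282],[0,0,0],0],
    [[0,0,0.282],[0,0,0],0],
    [[0,0,0.282],[0,0,0],0],
    [[0,0,0.282],[0,0,0],0],
  ],
)

```text
time: 14.35
ee_pos: [476.1, 30.0, 194.3]
orientation: [[0.004, 1.0, -0.0], [1.0, -0.004, -0.0], [-0.0, -0.0, -1.0]]
force: [-0.8, -0.3, -0.4]
grip_width: 25.0
gripper_force: 34.7
```

carry_out(
  motion=[
    [[0,0,0],[0,0,0],0],
    [[0,0,0],[0,0,0],0],
  ],
)

```text
time: 14.55
ee_pos: [476.2, 30.0, 194.3]
orientation: [[-0.007, 1.0, -0.0], [1.0, 0.007, -0.0], [-0.0, -0.0, -1.0]]
force: [-0.3, -1.2, -1.0]
grip_width: 24.7
gripper_force: 34.7
```

Run:
```python
from h import *
o=observe();print(o['time'],o['ee_pos'],o['orientation'].round(3),o['joints'].round(1),o['grip_width'])
p,d=save('wrist','w5')
W=cloud('wrist',d,o['ee_pos'],o['orientation'])
hsv=cv2.cvtColor(p,cv2.COLOR_RGB2HSV)
k=((hsv[...,2]<90)&(d>0)&(W[...,2]<16)&(W[...,2]>-4)&(abs(W[...,0]-480)<110)&(abs(W[...,1]-23)<50)).astype(np.uint8)
k=cv2.morphologyEx(k,cv2.MORPH_OPEN,np.ones((5,5)))
for c in cv2.findContours(k,0,2)[0]:
    if cv2.contourArea(c)>1500:
        q=c.reshape(-1,2); w=ray('wrist',q,8,o['ee_pos'],o['orientation'])[:,:2].astype(np.float32); print(cv2.minAreaRect(w))
k=(d>0)&(W[...,0]>360)&(W[...,0]<640)&(abs(W[...,1]-20)<60)&(W[...,2]>35)&(W[...,2]<45)
print(k.sum(),W[k].min(0) if k.sum() else 0,W[k].max(0) if k.sum() else 0)
```

```text
14.55 [476.21588146  29.97891655 194.33555337] [[-0.007  1.    -0.   ]
 [ 1.     0.007 -0.   ]
 [-0.    -0.    -1.   ]] [ -6.2  14.1 -22.   53.9  -0.   83.4] 24.68771117979032
((530.7562866210938, 24.156734466552734), (57.993194580078125, 24.582218170166016), 89.551513671875)
((431.6043701171875, 24.92844009399414), (58.08122253417969, 24.880096435546875), 89.58517456054688)
2529 [576.57654065   5.87269684  35.00903181] [600.46228271  42.04394307  42.04600896]
```

View pics/w5.png

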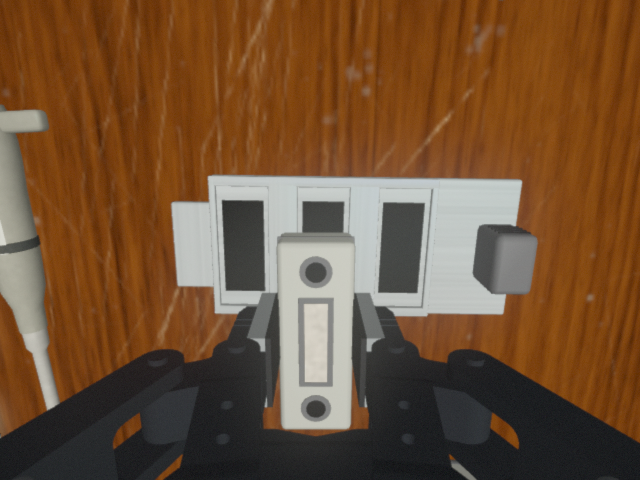

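The tray's dark pockets are at about (245,245), (322,215) and (402,248), which puts nest 1 at (530.9,24.2), nest 2 at (481,24.5) and nest 3 at (431.4,24.9). The cassette is held straight and its centre is 4 mm behind the TCP. I'll place it in nest 1.

carry_out(
  motion=[
    [[0,0,0],[-0.008,0.182,0.1],0],
    [[0,0,0],[-0.008,0.182,0.15],0],
    [[0,0,0],[0,0,0.15],0],
    [[0,0,0],[0,0,0.15],0],
    [[0,0,0],[0,0,0],0],
  ],
)

```text
time: 15.1
ee_pos: [529.7, 27.8, 109.6]
orientation: [[-0.005, 1.0, -0.004], [1.0, 0.005, 0.0], [0.0, -0.004, -1.0]]
force: [-0.6, 0.2, -0.1]
grip_width: 25.0
gripper_force: 34.7
```

carry_out(
  motion=[
    [[0,0,0],[0,0,0.05],0],
    [[0,0,0],[0,0,0.05],0],
    [[0,0,0],[0,0,0.04],0],
    [[0,0,0],[0,0,0.03],0],
    [[0,0,0],[0,0,0],0],
  ],
)

```text
time: 15.6
ee_pos: [530.8, 27.8, 86.0]
orientation: [[-0.003, 1.0, -0.001], [1.0, 0.003, 0.0], [0.0, -0.001, -1.0]]
force: [-0.1, 0.2, -1.1]
grip_width: 24.9
gripper_force: 34.8
```

carry_out(
  motion=[
    [[0,0,0],[0,0,0.01],0],
    [[0,0,0],[0,0,0.008],0],
    [[0,0,0],[0,0,0],0.4],
    [[0,0,0],[0,0,0],0.45],
    [[0,0,0],[0,0,0],0.45],
  ],
)

```text
time: 16.1
ee_pos: [531.1, 27.7, 83.8]
orientation: [[-0.002, 1.0, 0.0], [1.0, 0.002, -0.0], [-0.0, 0.0, -1.0]]
force: [0.4, 0.5, 0.5]
grip_width: 38.4
gripper_force: 0.0
```

carry_out(
  motion=[
    [[0,0,0],[0,0,-0.1],0.45],
    [[0,0,0],[0,0,-0.3],0.45],
    [[0,0,0],[0,0,-0.3],0.45],
    [[0,0,0],[0,0,-0.05],0.45],
    [[0,0,0],[0,0,0],0.45],
  ],
)

```text
time: 16.6
ee_pos: [531.7, 27.6, 197.6]
orientation: [[-0.002, 1.0, 0.003], [1.0, 0.002, -0.0], [-0.0, 0.003, -1.0]]
force: [-0.1, -0.1, -0.7]
grip_width: 38.4
gripper_force: 0.0
```

```bash
cat >> h.py <<'E'
def slabs(f,n,lo=18,hi=25,box=(400,560,-40,90)):
    z=np.load('pics/%s.npz'%f); a=(z['pos'],z['R']) if n=='wrist' else ()
    W=cloud(n,z['d'],*a); k=((z['d']>0)&(W[...,2]>lo)&(W[...,2]<hi)&(W[...,0]>box[0])&(W[...,0]<box[1])&(W[...,1]>box[2])&(W[...,1]<box[3])).astype(np.uint8)
    N,l,s,c=cv2.connectedComponentsWithStats(k)
    for i in range(1,N):
        if s[i,4]>400: w=W[l==i]; print(n,s[i,4],np.round(cv2.minAreaRect(w[:,:2].astype(np.float32)),1) if 0 else cv2.minAreaRect(w[:,:2].astype(np.float32)),np.percentile(w[:,2],[2,50,98]).round(1))
E
python3 - <<'E'
from h import *
o=observe();print(o['time'],o['ee_pos'],o['orientation'].round(3),inc(o['ee_pos']))
save('wrist','w6');slabs('w6','wrist')
E
```

```text
16.6 [531.70289127  27.64230041 197.59933506] [[-0.002  1.     0.003]
 [ 1.     0.002 -0.   ]
 [-0.     0.003 -1.   ]] (np.float64(-98.03723251226339), np.float64(246.9810087422153), np.float64(197.5993350649783))
wrist 4773 ((532.0042114257812, 23.725587844848633), (26.04956817626953, 71.50093841552734), 0.09921649098396301) [19.9 21.7 23.2]
```

Cassette 1 sits flat in nest 1. Now cassette 2.

carry_out(
  motion=[
    [[0,0,0],[-0.278,0.014,0],0.45],
    [[0,0,0],[-0.278,0.014,0],0.45],
    [[0,0,0],[-0.278,0.014,0],0.45],
    [[0,0,0],[-0.278,0.014,0],0.45],
    [[0,0,0],[-0.278,0.014,0],0.45],
  ],
)

```text
time: 17.15
ee_pos: [541.2, -182.2, 194.4]
orientation: [[-0.002, 1.0, -0.002], [1.0, 0.002, 0.001], [0.001, -0.002, -1.0]]
force: [1.3, 0.0, 0.4]
grip_width: 38.6
gripper_force: 0.0
```

carry_out(
  motion=[
    [[0,0,0],[-0.278,0.014,0],0.45],
    [[0,0,-0.282],[0,0,0],0.45],
    [[0,0,-0.282],[0,0,0],0.45],
    [[0,0,-0.282],[0,0,0],0.45],
    [[0,0,-0.282],[0,0,0],0.45],
  ],
)

```text
time: 17.65
ee_pos: [543.6, -222.3, 194.1]
orientation: [[-0.564, 0.826, -0.003], [0.826, 0.564, 0.002], [0.003, -0.001, -1.0]]
force: [-0.5, 0.6, -0.3]
grip_width: 38.2
gripper_force: 0.0
```

carry_out(
  motion=[
    [[0,0,-0.282],[0,0,0],0.45],
    [[0,0,-0.282],[0,0,0],0.45],
    [[0,0,-0.282],[0,0,0],0.45],
    [[0,0,-0.282],[0,0,0],0.45],
    [[0,0,-0.282],[0,0,0],0.45],
  ],
)

```text
time: 18.15
ee_pos: [543.6, -222.1, 194.2]
orientation: [[-0.973, 0.231, -0.003], [0.231, 0.973, 0.002], [0.003, 0.001, -1.0]]
force: [0.1, -0.9, 0.5]
grip_width: 38.2
gripper_force: 0.0
```

carry_out(
  motion=[
    [[0,0,-0.282],[0,0,0],0.45],
    [[0,0,0],[0,0,0.2],0.45],
    [[0,0,0],[0,0,0.2],0.45],
    [[0,0,0],[0,0,0],0.45],
    [[0,0,0],[0,0,0],0.45],
  ],
)

```text
time: 18.65
ee_pos: [543.7, -222.2, 135.5]
orientation: [[-0.996, 0.092, -0.002], [0.092, 0.996, 0.001], [0.002, 0.001, -1.0]]
force: [0.3, -0.7, 0.8]
grip_width: 38.3
gripper_force: 0.0
```

Run:
```python
from h import *
o=observe();print(o['time'],inc(o['ee_pos']),o['orientation'].round(3))
save('wrist','w7');slabs('w7','wrist',box=(500,566,-310,-200))
```

```text
18.65 (np.float64(-63.09268167359275), np.float64(-0.6606473191719493), np.float64(135.52067987120785)) [[-0.996  0.092 -0.002]
 [ 0.092  0.996  0.001]
 [ 0.002  0.001 -1.   ]]
wrist 6323 ((536.7274780273438, -280.982421875), (43.76443099975586, 56.384056091308594), 83.54951477050781) [19.3 21.7 23.4]
wrist 6024 ((540.8029174804688, -223.18759155273438), (27.22588348388672, 53.69790267944336), 83.53433990478516) [19.7 21.7 23.2]
```

carry_out(
  motion=[
    [[0,0,0],[0,-0.005,0.12],0.45],
    [[0,0,0],[0,0,0.12],0.45],
    [[0,0,0],[0,0,0.11],0.45],
    [[0,0,0],[0,0,0],0.45],
    [[0,0,0],[0,0,0],0.2],
  ],
  newtons=35,
)

```text
time: 19.2
ee_pos: [544.6, -223.4, 84.8]
orientation: [[-0.996, 0.092, 0.001], [0.092, 0.996, -0.001], [-0.001, -0.0, -1.0]]
force: [-3.1, 3.9, 16.4]
grip_width: 25.8
gripper_force: 20.4
```

carry_out(
  motion=[
    [[0,0,0],[0,0,0],0],
    [[0,0,0],[0,0,0],0],
    [[0,0,0],[0.05,0,0],0],
    [[0,0,0],[0.05,0,0],0],
    [[0,0,0],[0.05,0,0],0],
  ],
)

```text
time: 19.7
ee_pos: [522.6, -221.6, 84.9]
orientation: [[-0.996, 0.092, 0.003], [0.092, 0.996, -0.001], [-0.003, -0.001, -1.0]]
force: [3.5, -1.0, 5.9]
grip_width: 24.7
gripper_force: 35.6
```

carry_out(
  motion=[
    [[0,0,0],[0.05,0,0],0],
    [[0,0,0],[0,0,-0.15],0],
    [[0,0,0],[0,0,-0.3],0],
    [[0,0,0],[0,0,-0.3],0],
    [[0,0,0],[0,0,0],0],
  ],
)

```text
time: 20.2
ee_pos: [515.8, -221.4, 202.0]
orientation: [[-0.996, 0.092, 0.007], [0.092, 0.996, -0.005], [-0.008, -0.004, -1.0]]
force: [0.0, 0.6, -1.3]
grip_width: 24.7
gripper_force: 34.9
```

carry_out(
  motion=[
    [[0,0,0],[0.064,0.274,0],0],
    [[0,0,0],[0.064,0.274,0],0],
    [[0,0,0],[0.064,0.274,0],0],
    [[0,0,0],[0.064,0.274,0],0],
    [[0,0,0],[0.064,0.274,0],0],
  ],
)

```text
time: 20.7
ee_pos: [484.5, -9.9, 196.2]
orientation: [[-0.996, 0.092, 0.0], [0.092, 0.996, -0.0], [-0.0, -0.0, -1.0]]
force: [0.8, -0.8, -1.6]
grip_width: 24.8
gripper_force: 34.9
```

carry_out(
  motion=[
    [[0,0,0],[0.064,0.274,0],0],
    [[0,0,0.282],[0,0,0],0],
    [[0,0,0.282],[0,0,0],0],
    [[0,0,0.282],[0,0,0],0],
    [[0,0,0.282],[0,0,0],0],
  ],
)

```text
time: 21.2
ee_pos: [479.2, 30.5, 196.1]
orientation: [[-0.772, 0.635, -0.0], [0.635, 0.772, -0.0], [0.0, -0.0, -1.0]]
force: [0.0, -0.2, -0.7]
grip_width: 25.0
gripper_force: 34.9
```

carry_out(
  motion=[
    [[0,0,0.282],[0,0,0],0],
    [[0,0,0.282],[0,0,0],0],
    [[0,0,0.282],[0,0,0],0],
    [[0,0,0.282],[0,0,0],0],
    [[0,0,0.282],[0,0,0],0],
  ],
)

```text
time: 21.7
ee_pos: [479.2, 30.4, 196.2]
orientation: [[-0.143, 0.99, -0.0], [0.99, 0.143, -0.0], [-0.0, -0.0, -1.0]]
force: [-0.3, -0.5, -0.3]
grip_width: 25.2
gripper_force: 34.9
```

carry_out(
  motion=[
    [[0,0,0.282],[0,0,0],0],
    [[0,0,0],[0,0,0],0],
    [[0,0,0],[0,0,0],0],
  ],
)

```text
time: 22.0
ee_pos: [479.4, 30.4, 196.2]
orientation: [[-0.007, 1.0, 0.0], [1.0, 0.007, -0.0], [-0.0, 0.0, -1.0]]
force: [0.7, -0.2, -1.3]
grip_width: 25.0
gripper_force: 34.9
```

```bash
cat >> h.py <<'E'
def look(f):
    o=observe();print(o['time'],o['ee_pos'].round(1),o['orientation'].round(3).tolist(),o['grip_width'].round(1)); p,d=save('wrist',f)
    P=cloud('wrist',d,[0,0,0],np.eye(3)); k=(d>0)&(abs(P[...,1])<11)&(abs(P[...,2]-62)<9)&(abs(P[...,0])<60)
    if k.sum()>300: print('held',np.percentile(P[k],[1,50,99],axis=0).round(1).tolist())
    slabs(f,'wrist')
    W=cloud('wrist',d,o['ee_pos'],o['orientation']);hsv=cv2.cvtColor(p,cv2.COLOR_RGB2HSV)
    k=((hsv[...,2]<90)&(d>0)&(W[...,2]<16)&(W[...,2]>-4)&(abs(W[...,0]-480)<110)&(abs(W[...,1]-23)<50)).astype(np.uint8)
    k=cv2.morphologyEx(k,cv2.MORPH_OPEN,np.ones((5,5)))
    for c in cv2.findContours(k,0,2)[0]:
        if cv2.contourArea(c)>1500: print('pocket',cv2.minAreaRect(ray('wrist',c.reshape(-1,2),8,o['ee_pos'],o['orientation'])[:,:2].astype(np.float32)))
E
python3 -c "
from h import *
look('w8')"
```

```text
Traceback (most recent call last):
  File "h.py", line 27, in look
    o=observe();print(o['time'],o['ee_pos'].round(1),o['orientation'].round(3).tolist(),o['grip_width'].round(1)); p,d=save('wrist',f)
                                                                                        ^^^^^^^^^^^^^^^^^^^^^
AttributeError: 'float' object has no attribute 'round'
```

```bash
sed -i "s/o\['grip_width'\].round(1)/o['grip_width']/" h.py
python3 -c "
from h import *
look('w8')"
```

```text
22.0 [479.4  30.4 196.2] [[-0.007, 1.0, 0.0], [1.0, 0.007, -0.0], [-0.0, 0.0, -1.0]] 25.04153800394316
held [[-39.1, -10.8, 61.7], [0.6, -0.1, 63.2], [31.4, 10.8, 69.0]]
wrist 4818 ((532.0397338867188, 23.547607421875), (26.42877197265625, 72.1302490234375), 0.25806114077568054) [19.6 21.8 23.2]
pocket ((431.645263671875, 24.81200408935547), (58.55317687988281, 24.87225341796875), 89.4605712890625)
```

carry_out(
  motion=[
    [[0,0,0],[-0.013,0.013,0.14],0],
    [[0,0,0],[0,0,0.14],0],
    [[0,0,0],[0,0,0.14],0],
    [[0,0,0],[0,0,0.14],0],
    [[0,0,0],[0,0,0],0],
  ],
)

```text
time: 22.55
ee_pos: [480.3, 28.6, 110.4]
orientation: [[-0.005, 1.0, -0.004], [1.0, 0.005, 0.0], [0.0, -0.004, -1.0]]
force: [-0.9, 0.2, 0.3]
grip_width: 25.3
gripper_force: 34.9
```

carry_out(
  motion=[
    [[0,0,0],[0,0,0.05],0],
    [[0,0,0],[0,0,0.05],0],
    [[0,0,0],[0,0,0.04],0],
    [[0,0,0],[0,0,0.035],0],
    [[0,0,0],[0,0,0],0],
  ],
)

```text
time: 23.05
ee_pos: [481.3, 28.5, 85.5]
orientation: [[-0.003, 1.0, -0.001], [1.0, 0.003, 0.0], [0.0, -0.001, -1.0]]
force: [0.2, -0.4, -1.4]
grip_width: 25.1
gripper_force: 34.9
```

carry_out(
  motion=[
    [[0,0,0],[0,0,0.008],0],
    [[0,0,0],[0,0,0],0],
    [[0,0,0],[0,0,0],0.4],
    [[0,0,0],[0,0,0],0.45],
    [[0,0,0],[0,0,0],0.45],
  ],
)

```text
time: 23.55
ee_pos: [481.6, 28.5, 84.8]
orientation: [[-0.002, 1.0, 0.0], [1.0, 0.002, -0.0], [-0.0, 0.0, -1.0]]
force: [-0.4, 0.8, 0.4]
grip_width: 38.2
gripper_force: 0.0
```

carry_out(
  motion=[
    [[0,0,0],[0,0,-0.1],0.45],
    [[0,0,0],[0,0,-0.3],0.45],
    [[0,0,0],[0,0,-0.3],0.45],
    [[0,0,0],[0,0,-0.05],0.45],
    [[0,0,0],[0,0,0],0.45],
  ],
)

```text
time: 24.05
ee_pos: [482.1, 28.4, 198.4]
orientation: [[-0.002, 1.0, 0.003], [1.0, 0.002, -0.0], [-0.0, 0.003, -1.0]]
force: [0.7, 1.0, 0.1]
grip_width: 38.7
gripper_force: 0.0
```

```bash
python3 -c "
from h import *
look('w9')"
```

```text
24.05 [482.1  28.4 198.4] [[-0.002, 1.0, 0.003], [1.0, 0.002, -0.0], [-0.0, 0.003, -1.0]] 38.713046496066056
wrist 4758 ((482.4208984375, 24.01950454711914), (26.010107040405273, 71.71733856201172), 0.12152741104364395) [19.8 21.7 23.2]
wrist 4569 ((531.928466796875, 23.615306854248047), (26.42352294921875, 71.62191009521484), 0.32731086015701294) [19.6 21.7 23.2]
pocket ((431.4578857421875, 24.980836868286133), (58.38163375854492, 24.8724308013916), 89.56501007080078)
```

carry_out(
  motion=[
    [[0,0,0],[-0.286,0.056,0],0.45],
    [[0,0,0],[-0.286,0.056,0],0.45],
    [[0,0,0],[-0.286,0.056,0],0.45],
    [[0,0,0],[-0.286,0.056,0],0.45],
    [[0,0,0],[-0.286,0.056,0],0.45],
  ],
)

```text
time: 24.6
ee_pos: [523.4, -187.5, 195.2]
orientation: [[-0.002, 1.0, -0.002], [1.0, 0.002, 0.001], [0.001, -0.002, -1.0]]
force: [-0.3, 0.1, -0.1]
grip_width: 38.4
gripper_force: 0.0
```

carry_out(
  motion=[
    [[0,0,0],[-0.286,0.056,0],0.45],
    [[0,0,0],[-0.286,0.056,0],0.45],
    [[0,0,-0.282],[0,0,0],0.45],
    [[0,0,-0.282],[0,0,0],0.45],
    [[0,0,-0.282],[0,0,0],0.45],
  ],
)

```text
time: 25.1
ee_pos: [540.4, -271.8, 194.8]
orientation: [[-0.436, 0.9, -0.003], [0.9, 0.436, 0.002], [0.003, -0.002, -1.0]]
force: [1.1, 0.2, -2.0]
grip_width: 38.6
gripper_force: 0.0
```

carry_out(
  motion=[
    [[0,0,-0.282],[0,0,0],0.45],
    [[0,0,-0.282],[0,0,0],0.45],
    [[0,0,-0.282],[0,0,0],0.45],
    [[0,0,-0.282],[0,0,0],0.45],
    [[0,0,-0.282],[0,0,0],0.45],
  ],
)

```text
time: 25.6
ee_pos: [540.4, -271.3, 195.0]
orientation: [[-0.928, 0.372, -0.003], [0.372, 0.928, 0.002], [0.003, 0.001, -1.0]]
force: [-0.4, 0.3, -0.6]
grip_width: 38.4
gripper_force: 0.0
```

carry_out(
  motion=[
    [[0,0,-0.282],[0,0,0],0.45],
    [[0,0,-0.282],[0,0,0.2],0.45],
    [[0,0,0],[0,0,0.2],0.45],
    [[0,0,0],[0,0,0],0.45],
    [[0,0,0],[0,0,0],0.45],
  ],
)

```text
time: 26.1
ee_pos: [540.5, -271.4, 136.4]
orientation: [[-0.996, 0.092, -0.002], [0.092, 0.996, 0.002], [0.002, 0.001, -1.0]]
force: [0.6, -0.2, 0.7]
grip_width: 38.2
gripper_force: 0.0
```

Run:
```python
from h import *
o=observe();print(o['time'],inc(o['ee_pos']),o['orientation'].round(3))
save('wrist','w10');slabs('w10','wrist',box=(500,563,-310,-200))
```

```text
26.1 (np.float64(-61.77723811580182), np.float64(-49.98655115847893), np.float64(136.39788148011232)) [[-0.996  0.092 -0.002]
 [ 0.092  0.996  0.002]
 [ 0.002  0.001 -1.   ]]
wrist 6307 ((536.4764404296875, -277.4830017089844), (35.80226516723633, 54.67430877685547), 84.66255950927734) [19.6 21.7 23.3]
```

carry_out(
  motion=[
    [[0,0,0],[0,-0.006,0.12],0.45],
    [[0,0,0],[0,0,0.12],0.45],
    [[0,0,0],[0,0,0.11],0.45],
    [[0,0,0],[0,0,0],0.45],
    [[0,0,0],[0,0,0],0.2],
  ],
  newtons=35,
)

```text
time: 26.65
ee_pos: [541.3, -272.9, 85.9]
orientation: [[-0.996, 0.092, 0.001], [0.092, 0.996, -0.001], [-0.001, -0.001, -1.0]]
force: [-1.6, 1.4, 14.4]
grip_width: 25.4
gripper_force: 19.5
```

carry_out(
  motion=[
    [[0,0,0],[0,0,0],0],
    [[0,0,0],[0,0,0],0],
    [[0,0,0],[0.05,0,0],0],
    [[0,0,0],[0.05,0,0],0],
    [[0,0,0],[0.05,0,0],0],
  ],
)

```text
time: 27.15
ee_pos: [519.3, -271.1, 86.0]
orientation: [[-0.996, 0.092, 0.003], [0.092, 0.996, -0.002], [-0.003, -0.001, -1.0]]
force: [4.1, -0.7, 5.0]
grip_width: 24.8
gripper_force: 36.0
```

carry_out(
  motion=[
    [[0,0,0],[0.05,0,0],0],
    [[0,0,0],[0,0,-0.15],0],
    [[0,0,0],[0,0,-0.3],0],
    [[0,0,0],[0,0,-0.3],0],
    [[0,0,0],[0,0,0],0],
  ],
)

```text
time: 27.65
ee_pos: [512.6, -271.0, 203.2]
orientation: [[-0.996, 0.092, 0.007], [0.092, 0.996, -0.005], [-0.007, -0.005, -1.0]]
force: [0.7, 0.2, -0.8]
grip_width: 24.5
gripper_force: 35.3
```

carry_out(
  motion=[
    [[0,0,0],[0.101,0.276,0],0],
    [[0,0,0],[0.101,0.276,0],0],
    [[0,0,0],[0.101,0.276,0],0],
    [[0,0,0],[0.101,0.276,0],0],
    [[0,0,0],[0.101,0.276,0],0],
  ],
)

```text
time: 28.15
ee_pos: [453.6, -55.3, 197.3]
orientation: [[-0.996, 0.092, 0.0], [0.092, 0.996, -0.0], [-0.0, -0.0, -1.0]]
force: [1.8, -0.3, -0.6]
grip_width: 24.9
gripper_force: 35.3
```

carry_out(
  motion=[
    [[0,0,0],[0.101,0.276,0],0],
    [[0,0,0],[0.101,0.276,0],0],
    [[0,0,0.282],[0,0,0],0],
    [[0,0,0.282],[0,0,0],0],
    [[0,0,0.282],[0,0,0],0],
  ],
)

```text
time: 28.65
ee_pos: [431.7, 28.9, 197.3]
orientation: [[-0.858, 0.514, 0.0], [0.514, 0.858, -0.0], [-0.0, 0.0, -1.0]]
force: [0.4, 0.1, -0.5]
grip_width: 24.9
gripper_force: 35.3
```

carry_out(
  motion=[
    [[0,0,0.282],[0,0,0],0],
    [[0,0,0.282],[0,0,0],0],
    [[0,0,0.282],[0,0,0],0],
    [[0,0,0.282],[0,0,0],0],
    [[0,0,0.282],[0,0,0],0],
  ],
)

```text
time: 29.15
ee_pos: [431.8, 28.5, 197.2]
orientation: [[-0.287, 0.958, 0.0], [0.958, 0.287, -0.0], [-0.0, 0.0, -1.0]]
force: [0.3, 1.0, 0.7]
grip_width: 24.9
gripper_force: 35.3
```

carry_out(
  motion=[
    [[0,0,0.282],[0,0,0],0],
    [[0,0,0.282],[0,0,0],0],
    [[0,0,0],[0,0,0],0],
    [[0,0,0],[0,0,0],0],
  ],
)

```text
time: 29.55
ee_pos: [431.9, 28.5, 197.2]
orientation: [[-0.007, 1.0, 0.0], [1.0, 0.007, -0.0], [-0.0, 0.0, -1.0]]
force: [0.6, -0.3, -0.8]
grip_width: 24.8
gripper_force: 35.3
```

```bash
python3 -c "
from h import *
look('w11')"
```

```text
29.55 [431.9  28.5 197.2] [[-0.007, 1.0, 0.0], [1.0, 0.007, -0.0], [-0.0, 0.0, -1.0]] 24.750141957943054
held [[-37.6, -10.8, 62.7], [1.5, -0.1, 64.2], [32.6, 10.8, 68.4]]
wrist 4856 ((482.3578796386719, 23.900978088378906), (26.26784896850586, 72.03907775878906), 0.1461879163980484) [19.7 21.7 23.2]
wrist 4910 ((531.5230102539062, 23.54175567626953), (26.712783813476562, 71.93661499023438), 0.5966811776161194) [19.1 21.7 23.2]
```

carry_out(
  motion=[
    [[0,0,0],[-0.007,-0.003,0.14],0],
    [[0,0,0],[0,0,0.14],0],
    [[0,0,0],[0,0,0.14],0],
    [[0,0,0],[0,0,0.14],0],
    [[0,0,0],[0,0,0],0],
  ],
)

```text
time: 30.1
ee_pos: [430.4, 27.5, 111.5]
orientation: [[-0.005, 1.0, -0.004], [1.0, 0.005, 0.0], [0.001, -0.004, -1.0]]
force: [-0.6, 0.3, -0.4]
grip_width: 24.9
gripper_force: 35.3
```

carry_out(
  motion=[
    [[0,0,0],[0,0,0.05],0],
    [[0,0,0],[0,0,0.05],0],
    [[0,0,0],[0,0,0.04],0],
    [[0,0,0],[0,0,0.035],0],
    [[0,0,0],[0,0,0],0],
  ],
)

```text
time: 30.6
ee_pos: [431.3, 27.5, 86.5]
orientation: [[-0.003, 1.0, -0.001], [1.0, 0.003, 0.0], [0.0, -0.001, -1.0]]
force: [-0.2, 0.6, 0.3]
grip_width: 24.7
gripper_force: 35.3
```

carry_out(
  motion=[
    [[0,0,0],[0,0,0.006],0],
    [[0,0,0],[0,0,0],0],
    [[0,0,0],[0,0,0],0.4],
    [[0,0,0],[0,0,0],0.45],
    [[0,0,0],[0,0,0],0.45],
  ],
)

```text
time: 31.1
ee_pos: [431.7, 27.4, 86.2]
orientation: [[-0.002, 1.0, 0.0], [1.0, 0.002, -0.0], [-0.0, 0.0, -1.0]]
force: [0.2, -0.2, -0.0]
grip_width: 38.8
gripper_force: 0.0
```

carry_out(
  motion=[
    [[0,0,0],[0,0,-0.1],0.45],
    [[0,0,0],[0,0,-0.3],0.45],
    [[0,0,0],[0,0,-0.3],0.45],
    [[0,0,0],[0,0,-0.05],0.45],
    [[0,0,0],[0,0,0],0.45],
  ],
)

```text
time: 31.6
ee_pos: [432.3, 27.3, 199.7]
orientation: [[-0.002, 1.0, 0.003], [1.0, 0.002, -0.0], [-0.0, 0.003, -1.0]]
force: [-0.4, 0.1, 0.0]
grip_width: 38.6
gripper_force: 0.0
```

```bash
python3 -c "
from h import *
look('w12');print(observe()['joints'].round(1))
save('scene','s3')
f=np.load('pics/s3.npz');W=cloud('scene',f['d']);d=f['d']
# reader: white body top plane z 50
k=((d>0)&(abs(W[...,2]-50)<4)&(W[...,0]>560)&(W[...,0]<780)&(W[...,1]>120)&(W[...,1]<340)).astype(np.uint8)
N,l,s,c=cv2.connectedComponentsWithStats(k);i=1+s[1:,4].argmax();print('hood',cv2.minAreaRect(W[l==i][:,:2].astype(np.float32)),s[i,4])
k=((d>0)&(abs(W[...,2]-13)<4)&(W[...,0]>560)&(W[...,0]<620)&(W[...,1]>120)&(W[...,1]<340))
print('rails',[np.percentile(W[k&(W[...,1]*q>230*q)],[2,50,98],axis=0).round(1).tolist() for q in(-1,1)])
"
```

```text
31.6 [432.3  27.3 199.7] [[-0.002, 1.0, 0.003], [1.0, 0.002, -0.0], [-0.0, 0.003, -1.0]] 38.579582929097015
wrist 4734 ((432.5509338378906, 24.143020629882812), (26.00904083251953, 72.10527038574219), 0.046007636934518814) [20.  21.7 23.2]
wrist 4613 ((482.4990539550781, 24.058237075805664), (26.499290466308594, 71.65898132324219), 0.26077747344970703) [19.5 21.7 23.3]
wrist 4835 ((531.5799560546875, 23.39321517944336), (26.443756103515625, 72.0428466796875), 0.18664760887622833) [19.2 21.7 23.2]
[ -7.2   9.8 -27.2  53.   -0.   82.7]
hood ((720.2696533203125, 185.57321166992188), (45.95345687866211, 89.33248901367188), 87.6811752319336) 193Traceback (most recent call last):
  File "<string>", line 10, in <module>
    print('rails',[np.percentile(W[k&(W[...,1]*q>230*q)],[2,50,98],axis=0).round(1).tolist() for q in(-1,1)])
                   ~~~~~~~~~~~~~^^^^^^^^^^^^^^^^^^^^^^^^^^^^^^^^^^^^^^^^^^
    return _quantile_unchecked(
        a, q, axis, out, overwrite_input, method, keepdims, weights)
    return _ureduce(a,
                    func=_quantile_ureduce_func,
    ...<5 lines>...
                    overwrite_input=overwrite_input,
                    method=method)
    r = func(a, **kwargs)
    result = _quantile(arr,
                       quantiles=q,
    ...<2 lines>...
                       out=out,
                       weights=wgt)
    slices_having_nans = np.isnan(arr[-1, ...])
                                  ~~~^^^^^^^^^
IndexError: index -1 is out of bounds for axis 0 with size 0
```

All three cassettes are seated, and their tops read 21.7 mm. Next is a closer look at the reader.

carry_out(
  motion=[
    [[0,0,0],[0.27,0.17,-0.06],0.45],
    [[0,0,0],[0.27,0.17,-0.06],0.45],
    [[0,0,0],[0.27,0.17,-0.06],0.45],
    [[0,0,0],[0.27,0.17,-0.06],0.45],
    [[0,0,0],[0.27,0.17,-0.06],0.45],
  ],
)

```text
time: 32.2
ee_pos: [558.9, 232.0, 241.8]
orientation: [[-0.002, 1.0, -0.003], [1.0, 0.002, -0.001], [-0.001, -0.003, -1.0]]
force: [1.6, -0.8, 0.8]
grip_width: 38.4
gripper_force: 0.0
```

carry_out(
  motion=[
    [[0,0,-0.273],[0,0,0],0.7],
    [[0,0,-0.273],[0,0,0],0.7],
    [[0,0,-0.273],[0,0,0],0.7],
    [[0,0,-0.273],[0,0,0],0.7],
    [[0,0,-0.273],[0,0,0],0.7],
  ],
)

```text
time: 32.7
ee_pos: [558.2, 230.2, 241.3]
orientation: [[-0.662, 0.75, -0.003], [0.75, 0.662, -0.001], [0.002, -0.003, -1.0]]
force: [-0.4, -1.0, -0.5]
grip_width: 59.7
gripper_force: 0.0
```

carry_out(
  motion=[
    [[0,0,-0.273],[0,0,0],0.7],
    [[0,0,-0.273],[0,0,0],0.7],
    [[0,0,-0.273],[0,0,0],0.7],
    [[0,0,-0.273],[0,0,0],0.7],
    [[0,0,-0.273],[0,0,0],0.7],
  ],
)

```text
time: 33.2
ee_pos: [558.2, 230.1, 241.4]
orientation: [[-0.991, 0.133, -0.003], [0.133, 0.991, -0.001], [0.003, -0.001, -1.0]]
force: [0.6, -0.6, 0.1]
grip_width: 59.7
gripper_force: 0.0
```

carry_out(
  motion=[
    [[0,0,-0.273],[0,0,0],0.7],
    [[0,0,0],[0,0,0],0.7],
    [[0,0,0],[0,0,0],0.7],
  ],
)

```text
time: 33.5
ee_pos: [558.4, 230.1, 242.2]
orientation: [[-1.0, 0.0, -0.002], [0.0, 1.0, -0.001], [0.002, -0.001, -1.0]]
force: [0.4, -0.1, -0.0]
grip_width: 60.1
gripper_force: 0.0
```

Run:
```python
from h import *
o=observe();print(o['time'],o['ee_pos'],o['orientation'].round(3).tolist(),o['joints'].round(1))
p,d=save('wrist','w13');W=cloud('wrist',d,o['ee_pos'],o['orientation'])
k=(d>0)&(abs(W[...,2]-50)<5)&(abs(W[...,1]-230)<100);print('hood',k.sum(),np.percentile(W[k],[1,99],axis=0).round(1).tolist())
k=(d>0)&(abs(W[...,2]-13)<4)&(abs(W[...,1]-230)<100)&(W[...,0]>540)&(W[...,0]<610);print('rail',k.sum(),[np.percentile(W[k&(s*(W[...,1]-230)>0)],[1,99],axis=0).round(1).tolist() for s in(-1,1) if (k&(s*(W[...,1]-230)>0)).sum()])
```

```text
33.5 [558.37032365 230.13126825 242.24691576] [[-1.0, 0.0, -0.002], [0.0, 1.0, -0.001], [0.002, -0.001, -1.0]] [14.7 24.2  1.6 67.5 -0.  14.7]
hood 12773 [[601.4, 167.7, 46.1], [704.2, 289.5, 51.0]]
rail 1069 [[[576.3, 168.3, 9.4], [607.3, 184.3, 15.9]], [[580.1, 278.1, 9.5], [609.0, 295.5, 16.7]]]
```

View pics/w13.png

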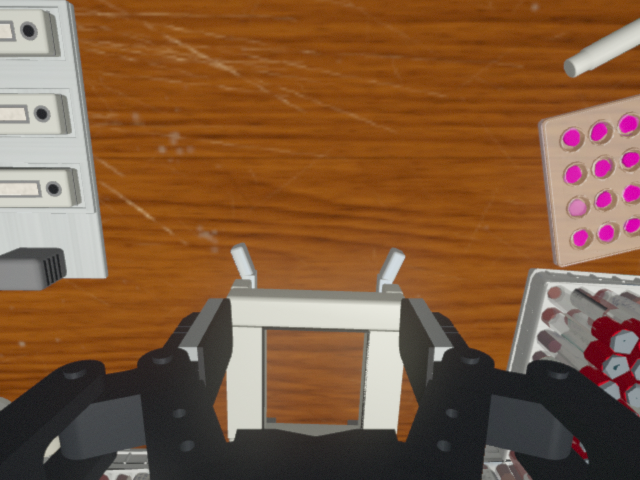

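The reader hood's front edge is at row ~290, columns 232–402, with the rail flares at (238,247) and (398,252). The port opening spans columns 265–369 and begins at row 328. The tray has all its cassettes. I'll fit the reader edges.

Run:
```python
from h import *
f=np.load('pics/w13.npz');p=f['p'];a=(f['pos'],f['R']);v=cv2.cvtColor(p,cv2.COLOR_RGB2HSV)
sat=v[...,1].astype(int); white=(sat<60)&(v[...,2]>120)
def fit(pts,z,ax):
    w=ray('wrist',pts,z,*a); k=np.polyfit(w[:,1-ax],w[:,ax],1); r=w[:,ax]-np.polyval(k,w[:,1-ax]); g=abs(r)<2*np.median(abs(r))+.3; k=np.polyfit(w[g,1-ax],w[g,ax],1); return k,abs(r[g]).max(),w[g].mean(0)
# port front edge: last white row going down from 310
c=np.arange(280,356,3); r=[310+np.argmax(~white[310:360,i]) for i in c]; print('port front',fit(np.c_[c,r],50,0),r[::6])
rr=np.arange(340,420,4)
L=[300-np.argmax(white[i,300:240:-1]) for i in rr]; R=[330+np.argmax(white[i,330:400]) for i in rr]
print('L',fit(np.c_[L,rr],50,1),L[::5]);print('R',fit(np.c_[R,rr],50,1),R[::5])
c=np.arange(275,360,3); r=[260+np.argmax(white[260:320,i]) for i in c]; print('hood front bottom/top',r[::5],fit(np.c_[c,r],50,0))
rr=np.arange(375,420,3)
print(sat[300:345:3,318].tolist(),v[280:345:3,318,2].tolist(), v[360,255:275,2].tolist(), v[360,355:380,2].tolist())
for q in [(238,247),(398,252)]: print('flare',ray('wrist',[q],14,*a))
# tray
slabs('w13','wrist',box=(400,560,-40,90))
W=cloud('wrist',f['d'],*a); k=(f['d']>0)&(abs(W[...,2]-40)<4)&(W[...,1]<70)&(W[...,0]>540); print(np.percentile(W[k],[2,98],axis=0))
```

```text
port front (array([3.26069968e-02, 6.16134190e+02]), np.float64(0.3715275728798133), array([623.6904259 , 231.73665009,  50.        ])) [np.int64(327), np.int64(328), np.int64(328), np.int64(329), np.int64(329)]
L (array([-3.20388498e-02,  2.15850921e+02]), np.float64(0.07939464899487803), array([663.22585583, 194.60192755,  50.        ])) [np.int64(265), np.int64(266), np.int64(265), np.int64(265)]
R (array([-2.67700186e-02,  2.80682212e+02]), np.float64(0.9927874510225934), array([657.75321453, 263.07414596,  50.        ])) [np.int64(364), np.int64(363), np.int64(362), np.int64(360)]
hood front bottom/top [np.int64(289), np.int64(290), np.int64(290), np.int64(291), np.int64(291), np.int64(292)] (array([3.51287916e-02, 5.88046851e+02]), np.float64(0.3504284951400223), array([596.17516962, 231.38624013,  50.        ]))
[15, 12, 12, 10, 11, 11, 12, 12, 12, 16, 42, 154, 162, 165, 158] [157, 154, 156, 144, 131, 132, 145, 194, 226, 225, 223, 222, 221, 221, 221, 220, 108, 115, 151, 159, 152, 144] [217, 217, 216, 217, 216, 212, 181, 103, 84, 105, 135, 136, 133, 135, 135, 135, 132, 134, 136, 136] [144, 145, 147, 148, 150, 149, 148, 138, 127, 123, 117, 142, 194, 219, 225, 225, 225, 225, 226, 225, 226, 225, 225, 225, 225]
flare [[576.05021374 173.30052673  14.        ]]
flare [[579.90597004 291.23343234  14.        ]]
wrist 2169 ((432.6523132324219, 44.547027587890625), (25.80684471130371, 33.354713439941406), 0.9753408432006836) [18.8 21.7 23.4]
wrist 2477 ((481.99737548828125, 39.833290100097656), (42.25786590576172, 25.543533325195312), 89.96360778808594) [19.  21.8 23.5]
wrist 2668 ((531.5184326171875, 34.727291107177734), (51.01556396484375, 26.101762771606445), 89.51717376708984) [18.9 21.8 23.5]
[[577.57000541  13.91315653  36.42202909]
 [599.42794166  40.84059236  41.01866588]]
```

Reader: axis turned −1.9°, port centre about (668.4,228.6), mouth about x 583. Tray grip: about (588.5,23.8). I'll move over the grip.

carry_out(
  motion=[
    [[0,0,0],[-0.04,-0.275,0.06],0.75],
    [[0,0,0],[-0.04,-0.275,0.06],0.75],
    [[0,0,0],[-0.04,-0.275,0.06],0.75],
    [[0,0,0],[-0.04,-0.275,0.06],0.75],
    [[0,0,0],[-0.04,-0.275,0.06],0.75],
  ],
)

```text
time: 34.05
ee_pos: [589.3, 22.5, 197.9]
orientation: [[-1.0, -0.001, -0.0], [-0.001, 1.0, 0.0], [0.0, 0.0, -1.0]]
force: [1.5, -0.3, 0.2]
grip_width: 64.2
gripper_force: 0.0
```

carry_out(
  motion=[
    [[0,0,0],[0,0,0.15],0.75],
    [[0,0,0],[0,0,0.1],0.75],
    [[0,0,0],[0,0,0],0.75],
    [[0,0,0],[0,0,0],0.75],
  ],
)

```text
time: 34.45
ee_pos: [589.4, 24.2, 161.2]
orientation: [[-1.0, -0.002, -0.0], [-0.002, 1.0, 0.0], [0.0, 0.0, -1.0]]
force: [1.0, 0.2, 0.5]
grip_width: 64.0
gripper_force: 0.0
```

Run:
```python
from h import *
o=observe();print(o['time'],o['ee_pos'],o['orientation'].round(3).tolist(),o['joints'].round(1))
p,d=save('wrist','w14');W=cloud('wrist',d,o['ee_pos'],o['orientation'])
k=(d>0)&(abs(W[...,2]-39)<5)&(abs(W[...,1]-24)<35)&(abs(W[...,0]-588)<30);print('grip',k.sum(),np.percentile(W[k],[1,50,99],axis=0).round(1).tolist())
th=np.pi
for i in range(36):
    th+=np.radians(5); c=np.array([-243.5,215])/36
    print([round(float(c@[np.cos(th),np.sin(th)])/150,3), round(float(c@[np.sin(th),-np.cos(th)])/150,3)],end=' ')
```

```text
34.45 [589.37832681  24.1923417  161.23731444] [[-1.0, -0.002, -0.0], [-0.002, 1.0, 0.0], [0.0, 0.0, -1.0]] [-5.6 25.7 -9.2 55.1 -0.  -5.7]
grip 3425 [[577.1, 5.5, 34.7], [587.4, 23.4, 39.3], [599.8, 40.5, 41.0]]
[0.041, 0.044] [0.037, 0.047] [0.033, 0.05] [0.029, 0.053] [0.024, 0.055] [0.019, 0.057] [0.014, 0.058] [0.009, 0.059] [0.004, 0.06] [-0.002, 0.06] [-0.007, 0.06] [-0.012, 0.059] [-0.017, 0.058] [-0.022, 0.056] [-0.027, 0.054] [-0.031, 0.051] [-0.036, 0.048] [-0.04, 0.045] [-0.044, 0.041] [-0.047, 0.037] [-0.05, 0.033] [-0.053, 0.029] [-0.055, 0.024] [-0.057, 0.019] [-0.058, 0.014] [-0.059, 0.009] [-0.06, 0.004] [-0.06, -0.002] [-0.06, -0.007] [-0.059, -0.012] [-0.058, -0.017] [-0.056, -0.022] [-0.054, -0.027] [-0.051, -0.031] [-0.048, -0.036] [-0.045, -0.04]
```

carry_out(
  motion=[
    [[0,0,0],[0.006,-0.006,0.16],0.75],
    [[0,0,0],[0,0,0.16],0.75],
    [[0,0,0],[0,0,0.14],0.75],
    [[0,0,0],[0,0,0.06],0.75],
    [[0,0,0],[0,0,0],0.6],
  ],
  newtons=60,
)

```text
time: 35.0
ee_pos: [588.4, 23.4, 82.9]
orientation: [[-1.0, -0.004, -0.001], [-0.004, 1.0, 0.0], [0.001, 0.0, -1.0]]
force: [-0.7, -0.4, 0.4]
grip_width: 51.9
gripper_force: 0.0
```

carry_out(
  motion=[
    [[0,0,0],[0,0,0],0.3],
    [[0,0,0],[0,0,0],0.2],
    [[0,0,0],[0,0,0],0.2],
    [[0,0,0],[0,0,0],0.2],
  ],
)

```text
time: 35.4
ee_pos: [589.2, 23.2, 84.5]
orientation: [[-1.0, -0.004, 0.002], [-0.004, 1.0, -0.0], [-0.002, -0.0, -1.0]]
force: [-1.2, 1.1, 8.1]
grip_width: 35.0
gripper_force: 61.1
```

The grip is held. I'll turn the tray slowly through −y while drawing it to the front of the reader.

carry_out(
  motion=[
    [[0,0,0],[0,0,-0.008],0.2],
    [[0,0,-0.167],[0.041,0.044,0],0.2],
    [[0,0,-0.167],[0.037,0.047,0],0.2],
    [[0,0,-0.167],[0.033,0.05,0],0.2],
    [[0,0,-0.167],[0.029,0.053,0],0.2],
  ],
)

```text
time: 35.9
ee_pos: [563.6, 49.6, 84.6]
orientation: [[-0.937, -0.35, 0.0], [-0.35, 0.937, 0.0], [-0.0, 0.0, -1.0]]
force: [-0.7, 0.1, -2.0]
grip_width: 34.7
gripper_force: 60.0
```

carry_out(
  motion=[
    [[0,0,-0.167],[0.024,0.055,0],0.2],
    [[0,0,-0.167],[0.019,0.057,0],0.2],
    [[0,0,-0.167],[0.014,0.058,0],0.2],
    [[0,0,-0.167],[0.009,0.059,0],0.2],
    [[0,0,-0.167],[0.004,0.06,0],0.2],
  ],
)

```text
time: 36.4
ee_pos: [532.3, 81.9, 84.6]
orientation: [[-0.701, -0.713, 0.0], [-0.713, 0.701, 0.0], [-0.0, -0.0, -1.0]]
force: [-1.2, 0.5, -2.3]
grip_width: 34.8
gripper_force: 60.0
```

Run:
```python
from h import *
look('w15');slabs('w15','wrist',box=(250,700,-150,200)); print(observe()['joints'].round(1),observe()['force'])
```

```text
36.4 [532.3  81.9  84.6] [[-0.701, -0.713, 0.0], [-0.713, 0.701, 0.0], [-0.0, -0.0, -1.0]] 34.79410919943025
held [[11.5, -10.8, 53.5], [49.4, -0.0, 62.6], [59.8, 10.8, 70.3]]
wrist 7662 ((463.7972106933594, 12.78091812133789), (8.059433937072754, 72.15859985351562), 45.42426681518555) [18.7 21.5 23. ]
wrist 19238 ((492.1571044921875, 41.227230072021484), (26.131059646606445, 72.47483825683594), 45.48743438720703) [20.1 21.8 23.2]
wrist 1057 ((525.5387573242188, 73.48312377929688), (3.7607593536376953, 46.42164611816406), 45.4535026550293) [18.1 21.6 24.8]
wrist 7662 ((463.7972106933594, 12.78091812133789), (8.059433937072754, 72.15859985351562), 45.42426681518555) [18.7 21.5 23. ]
wrist 19238 ((492.1571044921875, 41.227230072021484), (26.131059646606445, 72.47483825683594), 45.48743438720703) [20.1 21.8 23.2]
wrist 1103 ((524.8683471679688, 74.14299011230469), (3.7607593536376953, 48.3029899597168), 45.4535026550293) [18.1 21.6 24.8]
[  0.2  25.7 -23.6  40.8   0.  -45.7] [-0.50879029  1.49171237 -1.8406003 ]
```

View pics/w15.png

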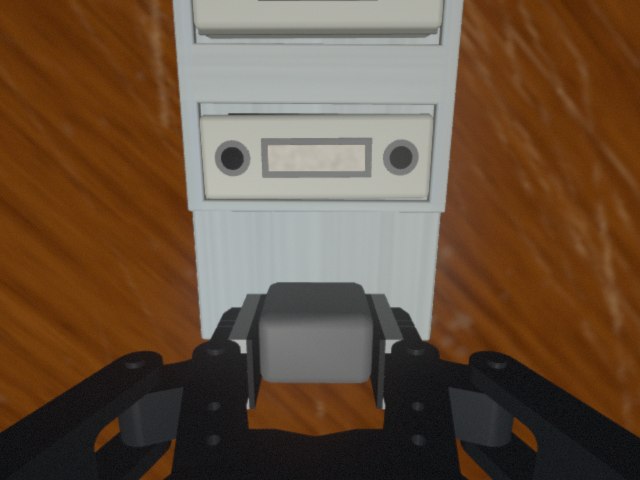

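The tray turns squarely with the gripper, with nest 1's cassette centred near (317,157) and still in its pocket. I'll carry on turning.

carry_out(
  motion=[
    [[0,0,-0.167],[-0.002,0.06,0],0.2],
    [[0,0,-0.167],[-0.007,0.06,0],0.2],
    [[0,0,-0.167],[-0.012,0.059,0],0.2],
    [[0,0,-0.167],[-0.017,0.058,0],0.2],
    [[0,0,-0.167],[-0.022,0.056,0],0.2],
  ],
)

```text
time: 36.95
ee_pos: [501.2, 114.4, 84.5]
orientation: [[-0.335, -0.942, 0.0], [-0.942, 0.335, -0.0], [0.0, -0.0, -1.0]]
force: [-0.5, -0.3, -2.1]
grip_width: 34.9
gripper_force: 60.1
```

carry_out(
  motion=[
    [[0,0,-0.167],[-0.027,0.054,0],0.2],
    [[0,0,-0.167],[-0.031,0.051,0],0.2],
    [[0,0,-0.167],[-0.036,0.048,0],0.2],
    [[0,0,-0.167],[-0.04,0.045,0],0.2],
    [[0,0,-0.167],[-0.044,0.041,0],0.2],
  ],
)

```text
time: 37.45
ee_pos: [470.1, 147.0, 84.6]
orientation: [[0.096, -0.995, 0.0], [-0.995, -0.096, -0.0], [0.0, -0.0, -1.0]]
force: [-1.2, -0.0, -2.8]
grip_width: 35.0
gripper_force: 60.1
```

carry_out(
  motion=[
    [[0,0,-0.167],[-0.047,0.037,0],0.2],
    [[0,0,-0.167],[-0.05,0.033,0],0.2],
    [[0,0,-0.167],[-0.053,0.029,0],0.2],
    [[0,0,-0.167],[-0.055,0.024,0],0.2],
    [[0,0,-0.167],[-0.057,0.019,0],0.2],
  ],
)

```text
time: 37.95
ee_pos: [438.9, 179.4, 84.6]
orientation: [[0.508, -0.861, 0.0], [-0.861, -0.508, -0.0], [0.0, -0.0, -1.0]]
force: [-0.0, -0.3, -3.3]
grip_width: 35.1
gripper_force: 60.1
```

Run:
```python
from h import *
look('w16');slabs('w16','wrist',box=(250,700,-150,300)); print(observe()['joints'].round(1),observe()['force'])
```

```text
37.95 [438.9 179.4  84.6] [[0.508, -0.861, 0.0], [-0.861, -0.508, -0.0], [0.0, -0.0, -1.0]] 35.139979165666354
held [[12.3, -10.8, 53.6], [49.8, -0.0, 62.6], [59.8, 10.8, 70.1]]
wrist 2699 ((471.7126770019531, 84.85833740234375), (31.843339920043945, 7.73221492767334), 30.858200073242188) [19.1 21.6 23.1]
wrist 7662 ((489.1765441894531, 95.07344055175781), (72.30052947998047, 7.941927909851074), 30.65122413635254) [18.8 21.5 23. ]
wrist 19242 ((468.8291015625, 129.7454833984375), (72.5365219116211, 26.124963760375977), 30.511777877807617) [20.1 21.7 23.2]
wrist 1096 ((445.49835205078125, 169.82176208496094), (48.354549407958984, 3.6702890396118164), 30.443832397460938) [18.2 21.6 24.9]
[  12.5   20.7  -32.7   36.6    0.  -108.4] [-1.8303731   1.40267712 -1.55853417]
```

carry_out(
  motion=[
    [[0,0,-0.16],[-0.057,0.023,0],0.2],
    [[0,0,-0.16],[-0.059,0.018,0],0.2],
    [[0,0,-0.16],[-0.06,0.013,0],0.2],
    [[0,0,-0.16],[-0.061,0.008,0],0.2],
    [[0,0,-0.16],[-0.062,0.003,0],0.2],
  ],
)

```text
time: 38.5
ee_pos: [402.5, 207.6, 84.5]
orientation: [[0.814, -0.581, 0.0], [-0.581, -0.814, -0.0], [0.0, -0.0, -1.0]]
force: [-0.1, -0.2, -2.4]
grip_width: 34.9
gripper_force: 60.1
```

carry_out(
  motion=[
    [[0,0,-0.16],[-0.062,-0.002,0],0.2],
    [[0,0,-0.16],[-0.062,-0.007,0],0.2],
    [[0,0,-0.16],[-0.061,-0.012,0],0.2],
    [[0,0,-0.16],[-0.059,-0.017,0],0.2],
    [[0,0,-0.16],[-0.058,-0.022,0],0.2],
  ],
)

```text
time: 39.0
ee_pos: [365.5, 235.6, 84.6]
orientation: [[0.98, -0.2, 0.0], [-0.2, -0.98, -0.0], [0.0, -0.0, -1.0]]
force: [0.7, -0.4, -3.3]
grip_width: 35.0
gripper_force: 76.0
```

carry_out(
  motion=[
    [[0,0,-0.16],[-0.056,-0.027,0],0.2],
    [[0,0,-0.16],[-0.053,-0.032,0],0.2],
    [[0,0,0],[0,0,0],0.2],
    [[0,0,0],[0,0,0],0.2],
  ],
)

```text
time: 39.4
ee_pos: [350.8, 247.1, 84.5]
orientation: [[0.999, -0.038, 0.0], [-0.038, -0.999, 0.0], [0.0, -0.0, -1.0]]
force: [-2.2, 2.1, 3.3]
grip_width: 35.1
gripper_force: 76.4
```

Run:
```python
from h import *
look('w17');slabs('w17','wrist',box=(250,700,-150,400)); o=observe();print(o['joints'].round(1),o['force'])
p,d=save('scene','s4');W=cloud('scene',d)
k=(d>0)&(W[...,0]>330)&(W[...,0]<575)&(abs(W[...,1]-240)<75)&(W[...,2]>3.5)&(W[...,2]<14)
print('tray',cv2.minAreaRect(W[k][:,:2].astype(np.float32)))
slabs('s4','scene',box=(340,580,170,310))
```

```text
39.4 [350.8 247.1  84.5] [[0.999, -0.038, 0.0], [-0.038, -0.999, 0.0], [0.0, -0.0, -1.0]] 35.11660903035015
held [[13.8, -10.8, 53.6], [50.6, 0.1, 62.6], [59.9, 10.8, 70.3]]
wrist 7525 ((448.6227111816406, 237.52333068847656), (72.1695327758789, 9.560566902160645), 88.12238311767578) [18.8 21.4 23. ]
wrist 19300 ((409.8002624511719, 241.83920288085938), (72.38158416748047, 26.21108627319336), 84.90875244140625) [19.9 21.7 23.1]
wrist 1070 ((364.4443664550781, 247.0194549560547), (48.34163284301758, 4.815812110900879), 87.8693618774414) [18.2 21.7 24.8]
[  24.2   17.3  -38.8   34.     0.  -153.6] [-4.15054651  2.69434932  5.04226953]
tray ((457.010986328125, 239.37213134765625), (137.7316131591797, 242.70042419433594), 86.67627716064453)
```

View pics/w17.png

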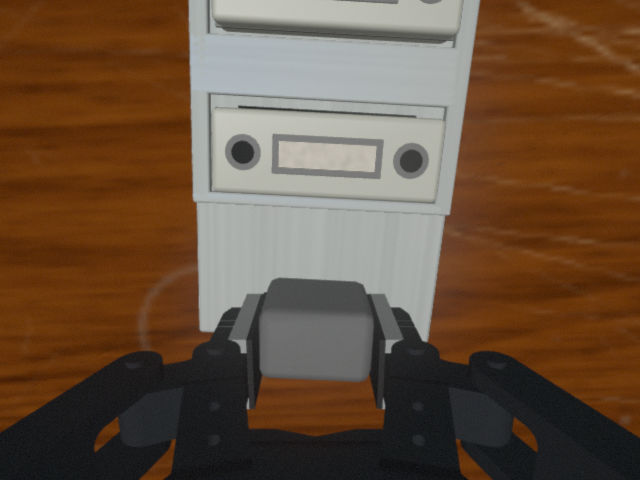

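The tray is now tilted about 3° in the grip: the grip block is skewed near (318,282) and the cassettes are slightly turned. It must have slackened for a moment. I'll re-grip to square it up.

carry_out(
  motion=[
    [[0,0,0],[0,0,0],0.55],
    [[0,0,0],[0,0,0],0.55],
    [[0,0,0],[0,0,0.007],0.55],
    [[0,0,0],[0,0,0],0.2],
    [[0,0,0],[0,0,0],0.2],
  ],
  newtons=70,
)

```text
time: 40.0
ee_pos: [350.8, 247.0, 83.5]
orientation: [[0.999, -0.034, 0.001], [-0.034, -0.999, -0.0], [0.001, 0.0, -1.0]]
force: [-1.6, -2.4, 7.4]
grip_width: 35.0
gripper_force: 69.4
```

carry_out(
  motion=[
    [[0,0,0],[0,0,0],0.2],
    [[0,0,0],[0,0,-0.007],0.2],
    [[0,0,0],[0,0,0],0.2],
  ],
)

```text
time: 40.3
ee_pos: [350.5, 247.0, 84.2]
orientation: [[0.999, -0.034, -0.0], [-0.034, -0.999, -0.0], [-0.0, 0.0, -1.0]]
force: [-0.1, -0.3, -2.1]
grip_width: 35.0
gripper_force: 69.3
```

```bash
cat >> h.py <<'E'
def tray_edges(f):
    z=np.load('pics/%s.npz'%f);a=(z['pos'],z['R']);v=cv2.cvtColor(z['p'],cv2.COLOR_RGB2HSV); white=(v[...,1]<70)&(v[...,2]>110)
    out=[]
    rr=np.arange(215,300,4)
    for s in(-1,1):
        q=[]
        for r in rr:
            c=318
            row=white[r]; idx=np.where(row)[0]; q.append(idx.min() if s<0 else idx.max())
        w=ray('wrist',np.c_[q,rr],6,*a); k=np.polyfit(w[:,0],w[:,1],1); g=abs(w[:,1]-np.polyval(k,w[:,0]))<1.5; k=np.polyfit(w[g,0],w[g,1],1); out.append(k); print('edge',k,g.sum(),w[g].mean(0).round(1))
    k=np.mean(out,0); print('tray axis yaw',np.degrees(np.arctan(k[0])),'y at x=350:',np.polyval(k,350),'x=550:',np.polyval(k,550))
E
python3 - <<'E'
from h import *
tray_edges('w17');look('w18');tray_edges('w18');slabs('w18','wrist',box=(250,700,-150,400));print(observe()['force'])
E
```

```text
edge [-9.42641238e-02  3.25356872e+02] 22 [374.1 290.1   6. ]
edge [-9.91582677e-02  2.38076080e+02] 22 [370.7 201.3   6. ]
tray axis yaw -5.523964110936305 y at x=350: 247.86755736549426 x=550: 228.52531822056486
40.3 [350.5 247.   84.2] [[0.999, -0.034, -0.0], [-0.034, -0.999, -0.0], [-0.0, 0.0, -1.0]] 34.98497795568311
held [[13.8, -10.7, 53.6], [50.6, 0.1, 61.9], [59.9, 10.8, 70.2]]
edge [-8.44177254e-02  3.21799744e+02] 22 [373.7 290.3   6. ]
edge [-9.24583566e-02  2.35374354e+02] 22 [370.6 201.1   6. ]
tray axis yaw -5.05397766302503 y at x=350: 247.63373498731258 x=550: 229.94612678918247
wrist 7488 ((448.57000732421875, 238.47694396972656), (72.12886047363281, 8.947724342346191), 87.7069320678711) [18.8 21.8 23.3]
wrist 19523 ((409.3740234375, 242.08428955078125), (72.61840057373047, 26.29583168029785), 85.43514251708984) [20.5 22.2 23.6]
wrist 1085 ((363.8132019042969, 247.01565551757812), (48.516929626464844, 4.658982753753662), 88.2266845703125) [18.1 21.6 24.9]
[ 0.03520121 -0.78418304 -2.63859033]
```

carry_out(
  motion=[
    [[0,0,0],[0,0,0],0.55],
    [[0,0,0],[0,0,0],0.55],
    [[0,0,0.107],[0,0,0.005],0.55],
    [[0,0,0],[0,0,0],0.55],
    [[0,0,0],[0,0,0],0.2],
  ],
)

```text
time: 40.85
ee_pos: [350.6, 247.1, 83.7]
orientation: [[0.996, -0.088, 0.0], [-0.088, -0.996, 0.0], [0.0, -0.0, -1.0]]
force: [-14.2, -6.4, 37.8]
grip_width: 35.1
gripper_force: 66.3
```

carry_out(
  motion=[
    [[0,0,0],[0,0,0],0.2],
    [[0,0,0],[0,0,0],0.2],
    [[0,0,0],[0,0,-0.008],0.2],
    [[0,0,0],[0,0,0],0.2],
  ],
)

```text
time: 41.25
ee_pos: [350.3, 247.0, 84.7]
orientation: [[0.996, -0.089, -0.0], [-0.089, -0.996, -0.0], [-0.0, 0.0, -1.0]]
force: [-0.6, 0.1, -3.0]
grip_width: 34.8
gripper_force: 69.9
```

carry_out(
  motion=[
    [[0,0,-0.035],[0,0.018,0],0.2],
    [[0,0,-0.035],[0,0.018,0],0.2],
    [[0,0,-0.035],[0,0.018,0],0.2],
    [[0,0,0],[0,0,0],0.2],
    [[0,0,0],[0,0,0],0.2],
  ],
)

```text
time: 41.75
ee_pos: [349.9, 238.8, 84.7]
orientation: [[0.999, -0.035, -0.0], [-0.035, -0.999, 0.0], [-0.0, -0.0, -1.0]]
force: [0.4, -0.8, -3.5]
grip_width: 35.2
gripper_force: 70.0
```

Run:
```python
from h import *
look('w19');tray_edges('w19');slabs('w19','wrist',box=(250,700,-150,400));print(observe()['force'])
```

```text
41.75 [349.9 238.8  84.7] [[0.999, -0.035, -0.0], [-0.035, -0.999, 0.0], [-0.0, -0.0, -1.0]] 35.2237100986129
held [[14.0, -10.7, 53.4], [50.5, 0.0, 62.2], [59.9, 10.8, 70.2]]
edge [-3.18828467e-02  2.95011651e+02] 22 [373.1 283.1   6. ]
edge [-3.30003655e-02  2.06292373e+02] 22 [369.9 194.1   6. ]
tray axis yaw -1.8581154307124546 y at x=350: 239.29745007336476 x=550: 232.80912885194903
wrist 7531 ((448.7916564941406, 235.31948852539062), (72.62136840820312, 7.8075032234191895), 88.08932495117188) [18.8 21.8 23.4]
wrist 19436 ((409.0593566894531, 236.89651489257812), (72.79719543457031, 26.133832931518555), 88.31969451904297) [20.6 22.3 23.8]
wrist 1047 ((363.08990478515625, 238.83627319335938), (48.120155334472656, 4.040163993835449), 87.77620697021484) [18.1 21.6 24.8]
[ 1.05101324  0.2020399  -3.47181086]
```

The tray is square now (yaw −1.86°, on the reader axis). I'll slide it in.

carry_out(
  motion=[
    [[0,0,0],[0,0,0.004],0.2],
    [[0,0,0],[0.1,0,0],0.2],
    [[0,0,0],[0.1,0,0],0.2],
    [[0,0,0],[0.1,0,0],0.2],
    [[0,0,0],[0.1,0,0],0.2],
  ],
)

```text
time: 42.3
ee_pos: [411.6, 236.8, 84.1]
orientation: [[0.999, -0.035, 0.0], [-0.035, -0.999, 0.0], [0.0, -0.0, -1.0]]
force: [-0.8, 1.9, -2.9]
grip_width: 34.8
gripper_force: 70.1
```

carry_out(
  motion=[
    [[0,0,0],[0.1,0,0],0.2],
    [[0,0,0],[0.1,0,0],0.2],
    [[0,0,0],[0.1,0,0],0.2],
    [[0,0,0],[0.1,0,0],0.2],
  ],
)

```text
time: 42.7
ee_pos: [471.6, 234.5, 84.0]
orientation: [[0.999, -0.035, 0.0], [-0.035, -0.999, 0.0], [0.0, -0.0, -1.0]]
force: [-1.6, -0.3, -1.8]
grip_width: 35.2
gripper_force: 70.2
```

Run:
```python
from h import *
look('w20');tray_edges('w20');print(observe()['force'],observe()['joints'].round(1))
```

```text
42.7 [471.6 234.5  84. ] [[0.999, -0.035, 0.0], [-0.035, -0.999, 0.0], [0.0, -0.0, -1.0]] 35.198960789380635
held [[14.0, -10.8, 53.5], [50.3, 0.0, 62.0], [59.9, 10.8, 70.4]]
edge [-3.01971671e-02  2.93520891e+02] 22 [495.  278.6   6. ]
edge [-3.28418938e-02  2.06137311e+02] 22 [491.8 190.    6. ]
tray axis yaw -1.8053383681531383 y at x=350: 238.7972652399172 x=550: 232.49335915284183
[ 3.78102659 -0.10666164 -2.91467963] [  17.5   24.9  -25.    39.9   -0.  -160.4]
```

carry_out(
  motion=[
    [[0,0,0],[0.08,0,0],0.2],
    [[0,0,0],[0.08,0,0],0.2],
    [[0,0,0],[0.08,0,0],0.2],
    [[0,0,0],[0.08,0,0],0.2],
    [[0,0,0],[0.08,0,0],0.2],
  ],
)

```text
time: 43.25
ee_pos: [530.9, 232.6, 84.1]
orientation: [[0.999, -0.035, 0.0], [-0.035, -0.999, -0.0], [0.0, 0.0, -1.0]]
force: [-1.2, 0.1, -1.4]
grip_width: 34.5
gripper_force: 70.2
```

carry_out(
  motion=[
    [[0,0,0],[0.03,0,0],0.2],
    [[0,0,0],[0.03,0,0],0.2],
    [[0,0,0],[0,0,0],0.2],
  ],
)

```text
time: 43.55
ee_pos: [539.2, 232.4, 84.1]
orientation: [[0.999, -0.035, 0.0], [-0.035, -0.999, 0.0], [0.0, -0.0, -1.0]]
force: [1.7, -0.3, -2.7]
grip_width: 35.1
gripper_force: 70.1
```

carry_out(
  motion=[
    [[0,0,0],[0.02,0,0],0.2],
    [[0,0,0],[0.02,0,0],0.2],
    [[0,0,0],[0,0,0],0.2],
  ],
)

```text
time: 43.85
ee_pos: [545.1, 232.2, 84.2]
orientation: [[0.999, -0.035, 0.0], [-0.035, -0.999, 0.0], [0.0, -0.0, -1.0]]
force: [0.9, 0.5, -2.3]
grip_width: 34.9
gripper_force: 70.1
```

carry_out(
  motion=[
    [[0,0,0],[0.02,0,0.003],0.2],
    [[0,0,0],[0.02,0,0],0.2],
    [[0,0,0],[0,0,0],0.2],
  ],
)

```text
time: 44.15
ee_pos: [551.2, 232.0, 83.8]
orientation: [[0.999, -0.035, 0.001], [-0.035, -0.999, 0.0], [0.001, -0.0, -1.0]]
force: [0.7, 0.6, 0.0]
grip_width: 34.9
gripper_force: 70.7
```

carry_out(
  motion=[
    [[0,0,0],[0.015,0,0],0.2],
    [[0,0,0],[0.01,0,0],0.2],
    [[0,0,0],[0,0,0],0.2],
  ],
)

```text
time: 44.45
ee_pos: [553.1, 231.9, 83.8]
orientation: [[0.999, -0.035, -0.003], [-0.035, -0.999, 0.0], [-0.003, -0.0, -1.0]]
force: [-12.6, -0.1, 12.1]
grip_width: 34.7
gripper_force: 72.0
```

carry_out(
  motion=[
    [[0,0,0],[0.01,0,0],0.2],
    [[0,0,0],[0,0,0],0.2],
  ],
)

```text
time: 44.65
ee_pos: [553.3, 231.8, 83.8]
orientation: [[0.999, -0.034, -0.005], [-0.034, -0.999, 0.0], [-0.005, -0.0, -1.0]]
force: [-21.0, 1.5, 19.2]
grip_width: 34.8
gripper_force: 72.9
```

Run:
```python
from h import *
look('w21');tray_edges('w21');print(observe()['force'])
```

```text
44.65 [553.3 231.8  83.8] [[0.999, -0.034, -0.005], [-0.034, -0.999, 0.0], [-0.005, -0.0, -1.0]] 34.839142238800584
held [[13.9, -10.8, 53.2], [14.5, 0.0, 61.1], [15.0, 10.8, 70.6]]
edge [   0.86414784 -212.54236746] 4 [577.4 286.4   6. ]
edge [ -0.93545536 713.996756  ] 4 [573.6 177.4   6. ]
tray axis yaw -2.0419448615380844 y at x=350: 238.2483793029041 x=550: 231.11762789553887
[-21.94810978   0.79377379  19.16991905]
```

View pics/w21.png

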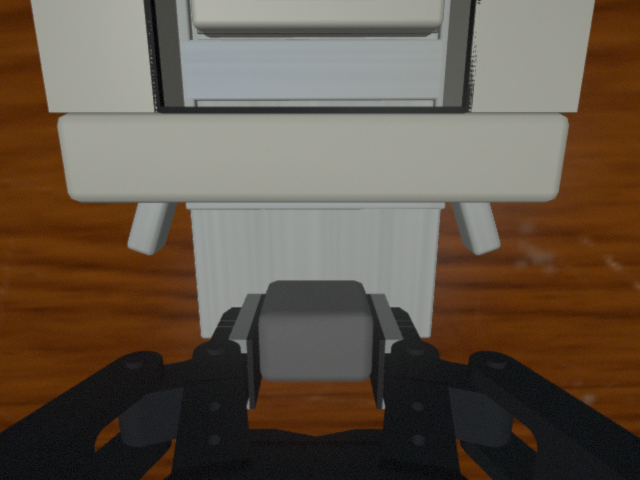

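The tray is against a hard stop, the grip stands outside the hood and the fit is symmetric between the flares at (150,228) and (478,228). I'll release and rise.

carry_out(
  motion=[
    [[0,0,0],[-0.01,0,0],0.2],
    [[0,0,0],[0,0,0],0.5],
    [[0,0,0],[0,0,0],0.7],
    [[0,0,0],[0,0,0],0.7],
    [[0,0,0],[0,0,-0.1],0.7],
  ],
)

```text
time: 45.2
ee_pos: [554.1, 231.5, 97.4]
orientation: [[0.999, -0.035, -0.002], [-0.035, -0.999, -0.001], [-0.002, 0.001, -1.0]]
force: [-0.0, -0.6, -0.1]
grip_width: 59.9
gripper_force: 0.0
```

carry_out(
  motion=[
    [[0,0,0],[0,0,-0.25],0.7],
    [[0,0,0],[0,0,-0.3],0.7],
    [[0,0,0],[0,0,-0.3],0.7],
    [[0,0,0],[0,0,0],0.7],
    [[0,0,0],[0,0,0],0.7],
  ],
)

```text
time: 45.7
ee_pos: [555.1, 231.9, 227.0]
orientation: [[0.999, -0.035, 0.002], [-0.035, -0.999, 0.001], [0.002, -0.001, -1.0]]
force: [-0.1, -0.7, -1.0]
grip_width: 59.8
gripper_force: 0.0
```

Run:
```python
from h import *
look('w22');o=observe();print(o['force'])
z=np.load('pics/w22.npz');W=cloud('wrist',z['d'],z['pos'],z['R']);d=z['d']
k=(d>0)&(abs(W[...,2]-39)<4)&(abs(W[...,1]-232)<30)&(abs(W[...,0]-553)<25);print('grip',np.percentile(W[k],[1,50,99],axis=0).round(1).tolist())
k=(d>0)&(abs(W[...,2]-50)<3)&(abs(W[...,1]-232)<8)&(W[...,0]>580)&(W[...,0]<640);print('hood strip',np.percentile(W[k],[1,50,99],axis=0).round(1).tolist())
p,d=save('scene','s5');W=cloud('scene',d);v=cv2.cvtColor(p,cv2.COLOR_RGB2HSV)
k=((d>0)&(v[...,1]<60)&(W[...,2]>4)&(W[...,2]<22)&(W[...,0]>300)&(W[...,0]<475)&(W[...,1]<-120)&(W[...,1]>-330)).astype(np.uint8)
N,l,s,c=cv2.connectedComponentsWithStats(k);i=1+s[1:,4].argmax();print('cap',cv2.minAreaRect(W[l==i][:,:2].astype(np.float32)),s[i,4])
```

```text
45.7 [555.1 231.9 227. ] [[0.999, -0.035, 0.002], [-0.035, -0.999, 0.001], [0.002, -0.001, -1.0]] 59.82730778436942
[ 0.59303888 -0.88363701 -0.91050376]
grip [[544.7, 214.8, 35.6], [556.6, 232.2, 39.2], [567.3, 249.6, 41.0]]
hood strip [[603.0, 224.2, 47.3], [614.6, 232.0, 49.5], [625.5, 239.8, 51.2]]
cap ((400.10894775390625, -229.6604766845703), (85.72444152832031, 104.83128356933594), 63.881195068359375) 1969
```

View pics/w22.png

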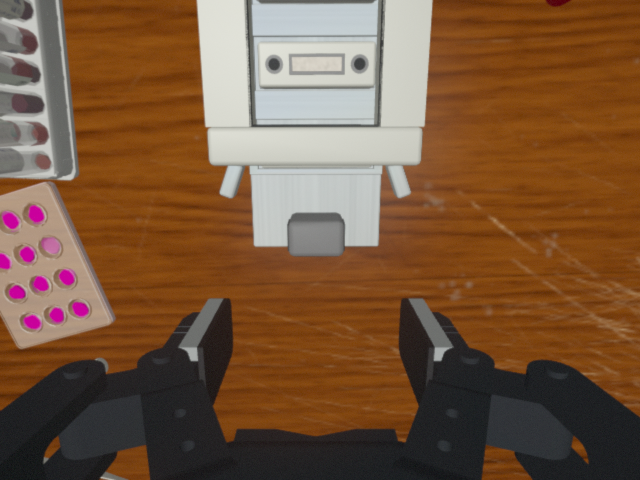

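The tray is home: the grip is 47 mm in front of the hood and a cassette shows through the port at (316,65). Now for the cap, near (401,−228) with its long axis at about 154°.

carry_out(
  motion=[
    [[0,0,0],[-0.092,0.31,0],0.7],
    [[0,0,0],[-0.092,0.31,0],0.7],
    [[0,0,0],[-0.092,0.31,0],0.7],
    [[0,0,0],[-0.092,0.31,0],0.7],
    [[0,0,0],[-0.092,0.31,0],0.7],
  ],
)

```text
time: 46.3
ee_pos: [478.1, 35.4, 225.3]
orientation: [[0.996, -0.087, -0.005], [-0.087, -0.996, -0.026], [-0.003, 0.026, -1.0]]
force: [0.4, -0.4, -0.2]
grip_width: 59.8
gripper_force: 0.0
```

carry_out(
  motion=[
    [[0,0,0.272],[0,0,0],0.7],
    [[0,0,0.272],[0,0,0],0.7],
    [[0,0,0.272],[0,0,0],0.7],
    [[0,0,0.272],[0,0,0],0.7],
    [[0,0,0.272],[0,0,0],0.7],
  ],
)

```text
time: 46.8
ee_pos: [479.0, 37.7, 225.3]
orientation: [[0.698, -0.716, -0.005], [-0.716, -0.697, -0.025], [0.015, 0.021, -1.0]]
force: [-0.4, 0.1, -0.0]
grip_width: 60.0
gripper_force: 0.0
```

carry_out(
  motion=[
    [[0,0,0.272],[0,0,0],0.7],
    [[0,0,0.272],[0,0,0],0.7],
    [[0,0,0.272],[0,0,0],0.7],
    [[0,0,0.272],[0,0,0],0.7],
    [[0,0,0.272],[0,0,0],0.7],
  ],
)

```text
time: 47.3
ee_pos: [479.0, 37.8, 225.2]
orientation: [[0.06, -0.998, -0.005], [-0.998, -0.06, -0.025], [0.025, 0.006, -1.0]]
force: [0.1, 0.5, 0.3]
grip_width: 59.8
gripper_force: 0.0
```

carry_out(
  motion=[
    [[0,0,0.272],[0,0,0],0.7],
    [[0,0,0.272],[0,0,0],0.7],
    [[0,0,0.272],[0,0,0],0.7],
    [[0,0,0.272],[0,0,0],0.7],
    [[0,0,0],[0,0,0],0.7],
  ],
)

```text
time: 47.8
ee_pos: [479.1, 37.7, 225.4]
orientation: [[-0.485, -0.875, -0.004], [-0.874, 0.485, -0.025], [0.024, -0.008, -1.0]]
force: [0.4, -0.5, 0.7]
grip_width: 59.8
gripper_force: 0.0
```

Run:
```python
from h import *
o=observe();print(o['time'],o['ee_pos'],o['orientation'].round(3).tolist(),o['joints'].round(1))
c=np.array([401.,-228]);R=o['orientation'];d=np.r_[c-o['ee_pos'][:2],0];print('delta tool',(R.T@d)/150)
```

```text
47.8 [479.07192526  37.71993606 225.3727033 ] [[-0.485, -0.875, -0.004], [-0.874, 0.485, -0.025], [0.024, -0.008, -1.0]] [ -4.6  13.2 -18.   58.9  -1.5 -65.6]
delta tool [ 1.80112447 -0.40339136  0.04709148]
```

carry_out(
  motion=[
    [[-0.0165,-0.0455,-0.097],[0,0,0],0.7],
    [[0,0,0],[0.303,-0.052,0],0.7],
    [[0,0,0],[0.303,-0.052,0],0.7],
    [[0,0,0],[0.303,-0.052,0],0.7],
    [[0,0,0],[0.303,-0.052,0],0.7],
  ],
)

```text
time: 48.3
ee_pos: [427.0, -140.7, 225.9]
orientation: [[-0.433, -0.902, 0.0], [-0.902, 0.433, 0.0], [-0.0, -0.0, -1.0]]
force: [2.0, 0.7, -0.0]
grip_width: 59.6
gripper_force: 0.0
```

carry_out(
  motion=[
    [[0,0,0],[0.303,-0.052,0.1],0.7],
    [[0,0,0],[0.303,-0.052,0.15],0.7],
    [[0,0,0],[0,0,0.1],0.7],
    [[0,0,0],[0,0,0],0.7],
    [[0,0,0],[0,0,0],0.7],
  ],
)

```text
time: 48.8
ee_pos: [402.5, -226.3, 174.4]
orientation: [[-0.435, -0.9, -0.0], [-0.9, 0.435, 0.001], [-0.001, 0.0, -1.0]]
force: [0.6, -0.7, -0.7]
grip_width: 60.2
gripper_force: 0.0
```

Run:
```python
from h import *
o=observe();print(o['time'],o['ee_pos'],o['orientation'].round(3).tolist(),o['joints'].round(1))
p,d=save('wrist','w23');W=cloud('wrist',d,o['ee_pos'],o['orientation']);R=o['orientation']
for n,z,t in(('flange',13,5),('grip',39,5)):
    k=((d>0)&(abs(W[...,2]-z)<t)&(np.hypot(W[...,0]-401,W[...,1]+228)<90)).astype(np.uint8)
    N,l,s,c=cv2.connectedComponentsWithStats(k);i=1+s[1:,4].argmax();r=cv2.minAreaRect(W[l==i][:,:2].astype(np.float32));print(n,r,s[i,4])
    if n=='grip': e=np.r_[np.array(r[0])-o['ee_pos'][:2],0];print('delta tool share',(R.T@e/150).round(4))
# port from w22 at z=50
z=np.load('pics/w22.npz');a=(z['pos'],z['R']);v=cv2.cvtColor(z['p'],cv2.COLOR_RGB2HSV)
print(v[120:132,315,2].tolist(),v[100,244:260,2].tolist(),v[100,370:388,2].tolist())
print(ray('wrist',[[315,126],[249.5,100],[381,100]],50,*a).round(1).tolist())
```

```text
48.8 [ 402.4951821  -226.30489481  174.43421788] [[-0.435, -0.9, -0.0], [-0.9, 0.435, 0.001], [-0.001, 0.0, -1.0]] [ -39.5   13.8  -26.1   50.2    0.  -103.7]
flange ((402.7100524902344, -228.47671508789062), (85.89558410644531, 104.32473754882812), 63.79185104370117) 23672
grip ((402.5900573730469, -228.9051971435547), (29.476289749145508, 19.867345809936523), 64.60868072509766) 2048
delta tool share [ 0.0153 -0.0081 -0.    ]
[205, 209, 209, 200, 138, 83, 91, 155, 191, 202, 209, 213] [219, 220, 220, 214, 179, 157, 112, 71, 101, 106, 124, 178, 207, 211, 210, 210] [204, 203, 204, 199, 182, 138, 127, 120, 84, 88, 117, 166, 207, 209, 208, 209, 209, 208]
[[623.0, 230.4, 50.0], [638.2, 266.3, 50.0], [635.6, 193.2, 50.0]]
```

carry_out(
  motion=[
    [[0,0,0],[0.0145,-0.008,0.16],0.7],
    [[0,0,0],[0,0,0.16],0.7],
    [[0,0,0],[0,0,0.16],0.7],
    [[0,0,0],[0,0,0.1],0.7],
    [[0,0,0],[0,0,0],0.5],
  ],
  newtons=60,
)

```text
time: 49.35
ee_pos: [402.8, -228.2, 86.9]
orientation: [[-0.435, -0.9, -0.0], [-0.9, 0.435, 0.001], [-0.001, 0.001, -1.0]]
force: [0.1, -0.4, 0.2]
grip_width: 46.5
gripper_force: 0.0
```

carry_out(
  motion=[
    [[0,0,0],[0,0,0],0.2],
    [[0,0,0],[0,0,0],0],
    [[0,0,0],[0,0,0],0],
    [[0,0,0],[0,0,0],0],
  ],
)

```text
time: 49.75
ee_pos: [403.5, -229.4, 88.9]
orientation: [[-0.437, -0.9, 0.003], [-0.9, 0.437, -0.001], [-0.0, -0.003, -1.0]]
force: [0.2, 2.5, 5.4]
grip_width: 18.7
gripper_force: 59.3
```

carry_out(
  motion=[
    [[0,0,0],[0,0,-0.1],0],
    [[0,0,0],[0,0,-0.25],0],
    [[0,0,0],[0,0,-0.3],0],
    [[0,0,0],[0,0,-0.2],0],
    [[0,0,0],[0,0,0],0],
  ],
)

```text
time: 50.25
ee_pos: [404.1, -230.1, 219.6]
orientation: [[-0.437, -0.899, 0.007], [-0.899, 0.437, -0.005], [0.002, -0.008, -1.0]]
force: [0.9, -0.7, -2.0]
grip_width: 18.6
gripper_force: 59.2
```

carry_out(
  motion=[
    [[0,0,0],[0,0,0],0],
    [[0,0,0],[0,0,0],0],
  ],
)

```text
time: 50.45
ee_pos: [402.4, -228.9, 214.5]
orientation: [[-0.437, -0.899, 0.0], [-0.899, 0.437, 0.0], [-0.0, -0.0, -1.0]]
force: [0.1, 0.5, -1.8]
grip_width: 19.0
gripper_force: 59.2
```

```bash
cat >> h.py <<'E'
def capheld(f):
    o=observe();p,d=save('wrist',f);P=cloud('wrist',d,[0,0,0],np.eye(3));R=o['orientation'];print(o['time'],o['ee_pos'].round(1),R.round(3).tolist(),o['grip_width'],o['joints'].round(1))
    v=cv2.cvtColor(p,cv2.COLOR_RGB2HSV)
    k=((d>0)&(abs(P[...,2]-76)<10)&(P[...,0]>15)&(P[...,0]<60)&(abs(P[...,1])<62)&(v[...,1]<60)).astype(np.uint8)
    q=P[k>0]
    # +x edge of the flange (cap y side) as line, and both ends in tool y
    b=[];
    for y0 in range(-45,46,5):
        s=q[abs(q[:,1]-y0)<2.5]
        if len(s)>20: b.append((y0,np.percentile(s[:,0],98)))
    b=np.array(b);kk=np.polyfit(b[:,0],b[:,1],1);print('flange +x edge x=',kk,'yaw of cap in tool deg',np.degrees(np.arctan(-kk[0])),'resid',abs(b[:,1]-np.polyval(kk,b[:,0])).max())
    s=q[(q[:,0]>30)&(q[:,0]<40)];print('y extent',np.percentile(s[:,1],[1,99]),'z',np.median(s[:,2]))
E
python3 -c "
from h import *
capheld('w24')"
```

```text
50.45 [ 402.4 -228.9  214.5] [[-0.437, -0.899, 0.0], [-0.899, 0.437, 0.0], [-0.0, -0.0, -1.0]] 18.975669580326375 [ -39.7   11.9  -21.7   56.5    0.  -103.8]
flange +x edge x= [5.04592338e-04 4.21842047e+01] yaw of cap in tool deg -0.028911008880388635 resid 0.10491297247856579
y extent [-50.60783088  49.55171477] z 76.33487175951099
```

The cap is held squarely (0° off, centred). I'll turn it and carry it to the port.

carry_out(
  motion=[
    [[0,0,-0.2],[0,0,0],0],
    [[0,0,-0.2],[0,0,0],0],
    [[0,0,-0.2],[0,0,0],0],
    [[0,0,-0.2],[0,0,0],0],
    [[0,0,0],[-0.13,-0.07,0],0],
  ],
)

```text
time: 51.0
ee_pos: [413.3, -210.9, 214.1]
orientation: [[-0.032, -0.999, -0.001], [-0.999, 0.032, 0.0], [-0.0, 0.001, -1.0]]
force: [0.2, -0.4, -1.9]
grip_width: 18.8
gripper_force: 59.1
```

carry_out(
  motion=[
    [[0,0,0],[-0.259,-0.138,0],0],
    [[0,0,0],[-0.259,-0.138,0],0],
    [[0,0,0],[-0.259,-0.138,0],0],
    [[0,0,0],[-0.259,-0.138,0],0],
    [[0,0,0],[-0.259,-0.138,0],0],
  ],
)

```text
time: 51.5
ee_pos: [524.2, -17.7, 214.1]
orientation: [[-0.034, -0.999, -0.001], [-0.999, 0.034, 0.0], [0.0, 0.001, -1.0]]
force: [1.3, -1.3, -1.4]
grip_width: 18.9
gripper_force: 59.1
```

carry_out(
  motion=[
    [[0,0,0],[-0.259,-0.138,0],0],
    [[0,0,0],[-0.259,-0.138,0],0],
    [[0,0,0],[-0.259,-0.138,0],0],
    [[0,0,0],[-0.259,-0.138,0],0],
    [[0,0,0],[-0.259,-0.138,0],0],
  ],
)

```text
time: 52.0
ee_pos: [634.3, 172.9, 213.8]
orientation: [[-0.034, -0.999, -0.001], [-0.999, 0.034, -0.001], [0.001, 0.001, -1.0]]
force: [1.3, -1.4, -1.5]
grip_width: 19.0
gripper_force: 59.1
```

carry_out(
  motion=[
    [[0,0,0],[-0.259,-0.138,0],0],
    [[0,0,0],[-0.13,-0.07,0],0],
    [[0,0,0],[0,0,0],0],
    [[0,0,0],[0,0,0],0],
  ],
)

```text
time: 52.4
ee_pos: [666.8, 228.4, 213.7]
orientation: [[-0.033, -0.999, -0.001], [-0.999, 0.033, -0.001], [0.001, 0.001, -1.0]]
force: [-0.7, -0.0, -0.7]
grip_width: 18.9
gripper_force: 59.2
```

Run:
```python
from h import *
capheld('w25')
o=observe();R=o['orientation'];e=np.r_[np.array([668.1,228.9])-o['ee_pos'][:2],0];print('delta tool share',(R.T@e/150).round(4),'yaw',np.degrees(np.arctan2(R[1,0],R[0,0])))
z=np.load('pics/w25.npz');W=cloud('wrist',z['d'],z['pos'],z['R']);d=z['d']
k=(d>0)&(abs(W[...,2]-39)<4)&(abs(W[...,1]-232)<30)&(abs(W[...,0]-555)<30);print('tray grip',k.sum(),np.percentile(W[k],[1,50,99],axis=0).round(1).tolist() if k.sum() else 0)
```

```text
52.4 [666.8 228.4 213.7] [[-0.033, -0.999, -0.001], [-0.999, 0.033, -0.001], [0.001, 0.001, -1.0]] 18.917917333273394 [ 12.3  35.1  16.5  71.5  -0.  -75.8]
flange +x edge x= [1.04471399e-04 4.24636597e+01] yaw of cap in tool deg -0.005985770200765267 resid 0.04229248339697733
y extent [-50.89078726  49.40356127] z 76.39738151424861
delta tool share [-0.0079 -0.0092 -0.    ] yaw -91.95696659050107
tray grip 2210 [[544.8, 214.4, 35.3], [557.0, 230.7, 39.1], [567.4, 248.6, 40.8]]
```

View pics/w25.png

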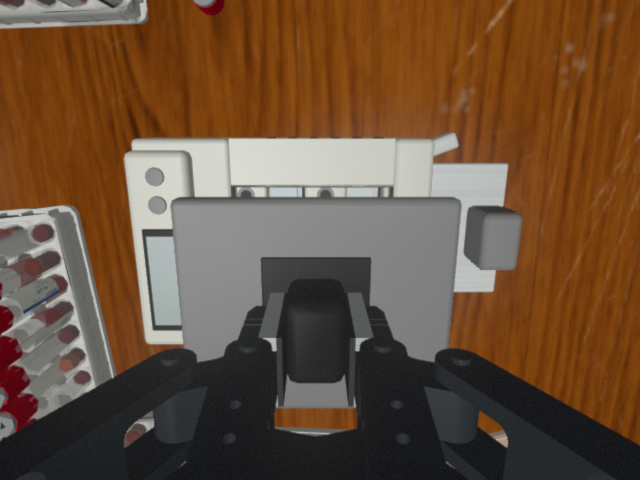

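Run:
```python
from h import *
z=np.load('pics/w25.npz');a=(z['pos'],z['R']);v=cv2.cvtColor(z['p'],cv2.COLOR_RGB2HSV)[...,2]
print(v[190,224:240].tolist(),v[190,386:404].tolist(),v[178:196,300].tolist())
print(ray('wrist',[[231,190],[395,190],[300,185]],50,*a).round(1).tolist())
```

```text
[213, 213, 209, 198, 185, 170, 150, 90, 73, 63, 65, 106, 134, 193, 199, 164] [198, 194, 140, 121, 75, 73, 80, 123, 182, 189, 194, 199, 203, 203, 203, 202, 202, 202] [213, 212, 212, 213, 212, 211, 195, 162, 132, 159, 199, 202, 202, 202, 202, 202, 201, 197]
[[713.1, 193.2, 50.0], [622.0, 196.3, 50.0], [674.6, 191.7, 50.0]]
```

carry_out(
  motion=[
    [[0,0,0],[0.002,-0.0065,0.12],0],
    [[0,0,0],[0,0,0.14],0],
    [[0,0,0],[0,0,0.12],0],
    [[0,0,0],[0,0,0.07],0],
    [[0,0,0],[0,0,0],0],
  ],
)

```text
time: 52.95
ee_pos: [667.4, 227.0, 146.5]
orientation: [[-0.035, -0.999, -0.001], [-0.999, 0.035, -0.001], [0.001, 0.001, -1.0]]
force: [0.2, 0.0, -1.7]
grip_width: 18.6
gripper_force: 59.2
```

carry_out(
  motion=[
    [[0,0,0],[0,0,0.014],0],
    [[0,0,0],[0,0,0.014],0],
    [[0,0,0],[0,0,0.013],0],
    [[0,0,0],[0,0,0],0],
  ],
)

```text
time: 53.35
ee_pos: [668.2, 228.0, 141.6]
orientation: [[-0.034, -0.999, 0.001], [-0.999, 0.034, -0.0], [0.0, -0.001, -1.0]]
force: [-0.3, -0.9, -1.9]
grip_width: 18.8
gripper_force: 59.2
```

carry_out(
  motion=[
    [[0,0,0],[0,0,0.012],0],
    [[0,0,0],[0,0,0.012],0],
    [[0,0,0],[0,0,0.01],0],
    [[0,0,0],[0,0,0],0],
  ],
)

```text
time: 53.75
ee_pos: [668.1, 228.0, 136.1]
orientation: [[-0.034, -0.999, 0.0], [-0.999, 0.034, -0.0], [0.0, -0.001, -1.0]]
force: [-0.1, 0.5, -2.4]
grip_width: 18.8
gripper_force: 59.2
```

carry_out(
  motion=[
    [[0,0,0],[0,0,0.01],0],
    [[0,0,0],[0,0,0.008],0],
    [[0,0,0],[0,0,0],0],
  ],
)

```text
time: 54.05
ee_pos: [668.2, 228.0, 133.9]
orientation: [[-0.034, -0.999, 0.001], [-0.999, 0.034, -0.0], [0.0, -0.001, -1.0]]
force: [-1.5, -0.0, 1.5]
grip_width: 18.9
gripper_force: 59.6
```

Contact came at exactly the seated height, so I'll release, rise and check everything.

carry_out(
  motion=[
    [[0,0,0],[0,0,0],0.3],
    [[0,0,0],[0,0,0],0.5],
    [[0,0,0],[0,0,0],0.5],
    [[0,0,0],[0,0,-0.15],0.5],
    [[0,0,0],[0,0,-0.3],0.5],
  ],
)

```text
time: 54.55
ee_pos: [666.9, 227.7, 198.9]
orientation: [[-0.034, -0.999, -0.005], [-0.999, 0.034, -0.001], [0.002, 0.005, -1.0]]
force: [0.8, 0.4, -0.5]
grip_width: 42.8
gripper_force: 0.0
```

carry_out(
  motion=[
    [[0,0,0],[0.1,0,-0.3],0.5],
    [[0,0,0],[0.32,0.05,0],0.5],
    [[0,0,0],[0.32,0.05,0],0.5],
    [[0,0,0],[0,0,0],0.5],
    [[0,0,0],[0,0,0],0.5],
  ],
)

```text
time: 55.05
ee_pos: [649.3, 116.7, 246.5]
orientation: [[-0.036, -0.999, 0.001], [-0.999, 0.036, -0.0], [0.0, -0.001, -1.0]]
force: [0.7, -0.1, -0.8]
grip_width: 42.7
gripper_force: 0.0
```

Run:
```python
from h import *
o=observe();print(o['time'],o['ee_pos'])
for n in('scene','side','wrist'):
    p,d=save(n,'end_'+n);W=cloud(n,d,o['ee_pos'],o['orientation'])
    g=lambda z,t,x,y,r:(d>0)&(abs(W[...,2]-z)<t)&(abs(W[...,0]-x)<r)&(abs(W[...,1]-y)<r)
    for nm,q in(('capgrip',g(84,6,668,229,30)),('flange',g(58,3.5,668,229,60)),('traygrip',g(40,3,555,232,25)),('bottles',g(75,10,715,-10,60))):
        if q.sum()>20: w=W[q];print(n,nm,q.sum(),np.percentile(w,[2,50,98],axis=0).round(1).tolist())
    if n=='scene':
        ix=(W-t)@x;iy=(W-t)@y
        for b in(-50,0,50):
            k=(d>0)&(abs(W[...,2]-54)<5)&(abs(iy-b)<16)&(ix>-25)&(ix<60); print('tab',b,np.percentile(ix[k],[2,98]).round(1) if k.sum() else None)
s=cv2.imread('pics/end_scene.png');cv2.imwrite('pics/end_c.png',cv2.resize(s[80:340,150:490],None,fx=2.3,fy=2.3))
```

```text
55.05 [649.30321594 116.6656451  246.5359888 ]
scene capgrip 73 [[655.9, 211.6, 78.5], [664.4, 225.7, 82.2], [676.6, 241.3, 85.5]]
scene flange 778 [[615.3, 184.4, 54.7], [655.6, 218.1, 57.2], [715.7, 267.5, 60.6]]
scene traygrip 83 [[541.7, 213.7, 37.1], [552.5, 230.5, 39.0], [563.6, 246.9, 42.0]]
scene bottles 293 [[709.8, -68.2, 65.2], [768.3, -15.4, 74.4], [773.9, 48.3, 83.9]]
tab -50 [33.9 46.1]
tab 0 [33.9 46.2]
tab 50 [34.1 46.6]
side capgrip 33 [[658.7, 208.3, 78.5], [667.1, 222.7, 81.2], [676.2, 238.9, 82.6]]
side flange 348 [[618.3, 181.3, 54.6], [662.3, 215.2, 56.0], [716.6, 261.8, 59.2]]
side bottles 214 [[712.7, -58.1, 65.4], [768.9, -14.1, 73.8], [773.7, 46.0, 84.3]]
wrist capgrip 1240 [[659.8, 211.6, 78.9], [668.8, 223.4, 83.3], [678.4, 239.2, 84.8]]
wrist flange 10117 [[618.7, 184.5, 56.0], [653.1, 216.7, 57.9], [703.9, 260.6, 59.9]]
wrist traygrip 73 [[544.7, 212.8, 37.1], [547.7, 216.2, 39.1], [550.6, 220.2, 40.3]]
wrist bottles 2558 [[710.3, -16.7, 65.4], [769.7, 19.0, 74.1], [774.3, 48.4, 84.6]]
```

View pics/end_c.png

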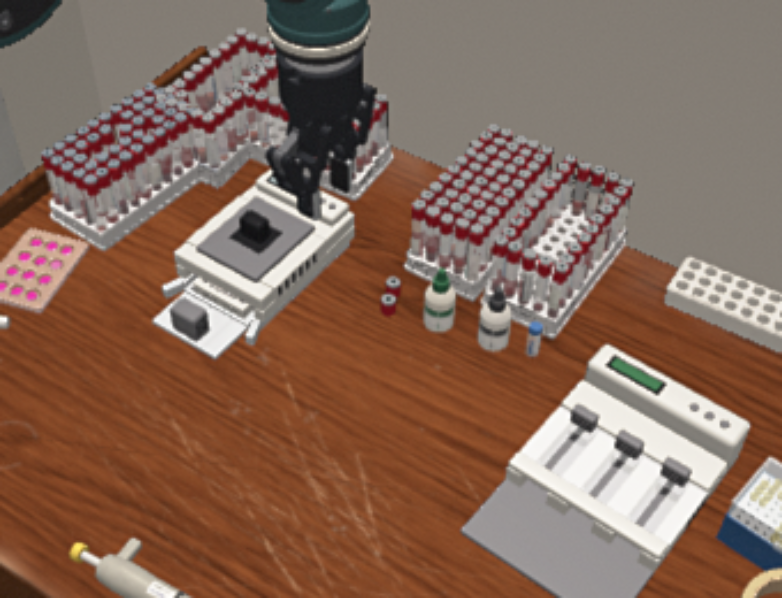

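The cap lies flat in the port (its grip shows at about (253,225), flange top at 58 mm). The tray is home with its grip at (190,318), all three tabs are sprung back and the bottles are standing.

```bash
python3 -c "
from bench import *
print(job_done())"
```

```text
the job is handed in; nothing more can be done
None
```

The job is handed in: all three cassettes are in the tray, the tray is turned and fully home in the reader, the cap is seated in the port, the ejectors are sprung back and the bottles are upright. The hand-in gave no verdict.

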